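# Hitch a spot lamp onto a sloped ball stud and lock it

## Robot

A 6-joint arm with a two-finger parallel gripper is mounted at the origin on the work surface. World frame = base frame: x ahead of the robot, y to its left, z up, the work surface at z = 0. Lengths are in m, angles in rad, forces in N, time in s.
With the tool pointing down it reaches from about 0.35 to 1 m from the base axis. Payload 7.1 kg.
Tool frame: the origin (TCP) lies on the mounting face of the last link; the fingertips stand 173 mm ahead of it and the grasp point (between the pads) lies 155 mm ahead of it; x points along the fingers, y is the direction in which the jaws open and shut, and the axes are right-handed (so a half turn about x gives the same grasp; the last joint's range is limited). The gripper opens to 85 mm and grips with 20 to 120 N. Pads are 22 mm wide; open, the fingers measure 114 mm over their backs; the gripper's body (76 mm by 85 mm) begins 54 mm behind the grasp point. The pads swing forward as they close: fully open they stand 13 mm farther back than shut.
Start: joints at [-1.161, 0.423, 1.63, -0, 1.089, -0.019], TCP at [0.26, -0.568, 0.405] pointing down, gripper open.
Joint ranges: [-3, 3], [-0.9, 2.11], [0.09, 2.58], [-1.31, 4.45], [0.11, 2.69], [-2.54, 2.54]. Speed limits (rad/s): [2.39, 2.39, 3.01, 3.14, 3.14, 3.14].

## Interface

Orientations are given as a unit quaternion [w, x, y, z].
In Python, from workcell import r gives the robot as it stands.
- The arm moves only by the tool servo_tool, never from a script. Its argument "plan" is a list of rows, each an object with "gripper": the gripper's target within -1 to 1 (fully open at 1, half-way at 0, shut at -1); "offset": the shift along the tool's x, y, z in cm, a list of three; "angular": the turn, a rotation vector about the tool's x, y, z in rad, a list of three. A call has 1 to 20 rows; each row is the pose to reach, as a shift and turn from the pose commanded when the call began, along the tool's axes at that moment; what a row does not reach only later rows make up. A row lasts 1/8 s, in which the tool goes at most 62.5 mm and 10.7 degrees, less where a joint would pass 70% of its speed; a pose out of reach is approached as far as the arm can. A call with a gripper value outside its range is refused whole. The fingers move at their own pace and stop on an object; "grip_force" is the grip in N (left out, the last holds). Time passes only in rows, so rows that repeat a pose let the fingers close. It gives the time, the measured TCP pose, the force and the opening at its end, in the units of the state.
- r.state(): the state, without advancing time (a new reading comes with each control period).
- r.camera(name): name is "scene" or "top" or "wrist"; returns (picture, depth): 480x640x3 uint8, red, green, blue; 480x640 float32, m along the optical axis (not along the pixel's ray), 0 where there is no reading.
- r.camera_params(name): a dict with "fx", "fy", "cx", "cy" (pixels), "cam_to_world" (4x4, takes a point from camera to world coordinates). Camera axes: x right, y up, looking along -z (the intrinsics and any distortion apply to the point x, -y, -z); pixel columns grow to the right and rows downward; lengths in m; the calibration is good to about 2 mm. A picture is of the moment at which its call begins: read the wrist's pose just before it. camera_params takes no time and is no camera call; for the wrist camera it gives the pose at the moment of the call.
- r.hand_in(): hands the job in, once; it reports no verdict.
Trained networks look in the newest picture that a camera, given by its name, has taken for a name from the list of things; names that differ only in an ending like _2 or _b are one class to them, and where a whole thing is asked for, a point or a joint stands for the part that bears it (a point fixed in the world has none). Each returns a list of dicts, best first, with "p" (0 to 1); they miss things now and then, are a little off and sometimes report something else, mostly with a low value. They report only what shows in the picture. A call takes as long as a camera call.
- r.recognise(camera, query): "point" ([x, y, z] in m, in world coordinates, good to about 4 mm: the middle of the surface that is visible of it).
- r.cut_out(camera, query): "pixels" (480x640 bool, what is visible of it).
The state is a dict: "time": time; "joint_pos": joint angles; "dq": joint speeds; "joint_efforts": joint torques, N m; "position": TCP position; "ee_rot": TCP orientation; "wrist_force": force on the tool from outside, world axes, zero at the start; "torque": the same for the moment, N m; "gripper_width": finger opening in m.
Only numpy, scipy, OpenCV 4.12 (cv2) and the standard library are available. Lean on these libraries where they do the work, as an engineer would, in place of code of your own. Each camera call takes 0.05 s, during which the arm holds its last target.

## Task

Mount the spot lamp from the grey parking tray on the sloped pedestal: raise its coupler handle, set the coupler gently over the ball stud until its foot lies flush on the slope with the handle pointing straight downhill, then press the handle fully down to lock it and let go. Never press the lamp hard against the pedestal, and leave the other things on the bench where they are.

Things in the scene. Friction and masses are not known exactly. Their poses are not given: they have to be found in the camera images.
- lamp_head (a point): Centre of the lamp housing, the place to hold the lamp: a cream box 60 x 36 x 34 mm (along lamp x, y, z) with a round black lens (8 mm long) on its +x end, on a 24 x 24 mm column. Lamp axes: x forward (lens), z up, y left; the coupler handle points to -x. It is 92 mm above the foot's underside. The lamp is loose, 0.5 to 0.8 kg with handle, and starts upright in the tray.
- socket (a point): Where the ball's centre lies inside the coupler when it is home: 26 mm above the foot's underside, 12 mm behind and 66 mm below the housing centre; axes as the lamp's. The socket is 27 mm wide, open at the underside, 40 mm deep, in a black block 40 x 44 mm, 50 mm tall.
- handle (a joint): Coupler handle, hinged about the lamp's y: 0 = down (locked, along the foot to -x; it starts near 0), 1.1 rad = fully raised. Friction holds it where left (1.5 N at the knob; lifting much harder lifts the lamp too). Down, its steel jaw bars the socket's mouth (under the ball); the ball passes freely above 0.5 rad. Hinge line: 26 mm behind and 8 mm above the socket point.
- knob (a point): Centre of the black barrel knob at the handle's end: 16 mm diameter, 26 mm long along the lamp's y, flat ends, a sleeve that spins freely about its own length, so a pinched knob can be led along its arc without turning the tool. At handle 0 it is 59 mm behind and 8 mm above the hinge line (42 mm above the foot's underside, foot 8 mm thick). It swings with the handle.
- ball_stud: Centre of the steel ball (24 mm diameter) on an 11 mm neck, fixed on the pedestal's sloping face, about 89 mm above the bench. z points out of the face along the stud, leaning 28 degrees from vertical; x points straight uphill along the face, y level across it. The face is flat, 26 mm below the ball's centre, from 98 mm downhill to 42 mm uphill of the stud, 78 mm wide.
- tray: Fixed grey parking tray 158 x 88 mm, 16 mm high, with 6 mm walls; origin at the centre of its underside, its x along its length.
- objective_a: Bystander, to be left alone: microscope objective standing on the bench, 33 mm across, 48 mm tall; origin at its underside
- objective_b: Bystander, to be left alone: short objective standing on the bench, 33 mm across, 36 mm tall; origin at its underside
- oil: Bystander, to be left alone: small amber bottle, 32 mm across, 72 mm tall; origin at its underside
- dish: Bystander, to be left alone: shallow white dish, 84 mm across, 18 mm tall; origin at its underside
- slidebox: Bystander, to be left alone: closed grey slide box, 100 x 85 x 34 mm; origin at its underside
- driver: Bystander, to be left alone: screwdriver with a black grip, 160 mm long, lying down; origin at its underside (grip's and blade's line, lying)
- eyepiece: Bystander, to be left alone: black eyepiece, 34 mm across, 56 mm tall; origin at its underside
- lamp: The whole lamp; origin at the underside of the foot on the socket's axis (26 mm below the socket point, x forward, z up). Its foot is a flat steel plate 8 mm thick, 128 mm long, 64 mm wide (48 mm at the handle end), from 32 mm in front of the socket's axis to 96 mm behind it.
- pedestal: Fixed cream pedestal that carries the ball stud: foot plate 125 x 86 mm, about 105 mm tall with its sloping plate and ball; origin at its underside, x level in the uphill direction.

How it is judged:
By the outcome, as a careful person would: the job done as asked, in the order asked, and still so for the second after the job is handed in, with the robot touching nothing.
It also fails if it takes over 72 s, if anything falls off the work surface, if the arm or the gripper's body presses on something with over 40 N, if the wrist force passes 120 N, or if a joint passes its speed limit or range.

## Working session

There is one attempt and no reset: what is moved stays moved. The work goes in short steps, Python scripts to look and compute and a tool call to move; the robot and the scene stay as the last step left them, time stands still between calls to the robot, and variables do not carry over. Pictures are saved under pics/ and viewed, and the job is handed in when it is done.

Besides the shell and the picture viewer there is one more tool, called after "Call:" by a JSON object that holds its "api" and its "payload", one argument or row to a line. servo_tool: Moves the arm, as the interface text tells. Its arguments: {"type":"object","properties":{"plan":{"type":"array"},"grip_force":{"type":"number"}},"required":["plan"]}

```bash
ls; mkdir -p pics; python3 - <<'E'
from workcell import r
import cv2,numpy as np
s=r.state();print(s)
for c in("scene","top"):
    p,d=r.camera(c);np.savez(f"{c}0.npz",p=p,d=d);cv2.imwrite(f"pics/{c}0.png",p[:,:,::-1]);k=r.camera_params(c);print(c,k)
    for q in("lamp_head","knob","ball_stud","tray","lamp","pedestal","handle"):
        try:print(q,[(np.round(x['point'],4),round(x['p'],2)) for x in r.recognise(c,q)][:3])
        except Exception as e:print(q,e)
E
```

```text
pics
{'time': 0.0, 'joint_pos': array([-1.16101679e+00,  4.23844477e-01,  1.63069758e+00,  3.03170852e-05,
        1.08863878e+00, -1.89955286e-02]), 'dq': array([-0.00067475, -0.00074598, -0.00050558, -0.00143557, -0.00125199,
       -0.00211916]), 'joint_efforts': array([-1.25877959e-03, -5.57384026e+01, -2.81745225e+01,  4.35134041e-05,
        7.32941553e-03, -2.84938392e-05]), 'position': array([ 0.2597627 , -0.5681454 ,  0.40394024]), 'ee_rot': array([-0.1498787 , -0.69082004, -0.15098403,  0.69101945]), 'wrist_force': array([-1.0063466 , -0.64894516,  0.52239546]), 'torque': array([0.04029733, 0.00373551, 0.00454407]), 'gripper_width': 0.08530261536672776}
scene {'fx': 539.2023494008737, 'fy': 539.2023494008737, 'cx': 309.97698620492844, 'cy': 237.96759471795954, 'cam_to_world': array([[ 7.29268636e-01, -4.74124764e-01,  4.93328455e-01,
         1.11464621e+00],
       [ 6.84226747e-01,  5.06396699e-01, -5.24781995e-01,
        -6.15777582e-01],
       [-1.00776180e-03,  7.20255573e-01,  6.93708075e-01,
         8.88564823e-01],
       [ 0.00000000e+00,  0.00000000e+00,  0.000
[... 551 characters left out ...]
278009396, 'cy': 242.57851133017417, 'cam_to_world': array([[ 0.04538982,  0.97466055, -0.21903556,  0.29552962],
       [-0.99896186,  0.04513412, -0.00617366,  0.00164195],
       [ 0.00386875,  0.2190884 ,  0.97569734,  1.17090957],
       [ 0.        ,  0.        ,  0.        ,  1.        ]])}
lamp_head [(array([ 0.5652, -0.2267,  0.0507]), 0.85)]
knob [(array([ 0.5191, -0.2143,  0.055 ]), 0.6)]
ball_stud [(array([0.5446, 0.2166, 0.0542]), 0.89), (array([ 0.677 , -0.003 ,  0.0344]), 0.56)]
tray [(array([ 0.5313, -0.2175,  0.0077]), 0.89)]
lamp [(array([ 0.5616, -0.2223,  0.0506]), 0.63)]
pedestal [(array([0.5511, 0.2148, 0.0529]), 0.9)]
handle [(array([ 0.516 , -0.2177,  0.0534]), 0.59)]
```

View pics/scene0.png

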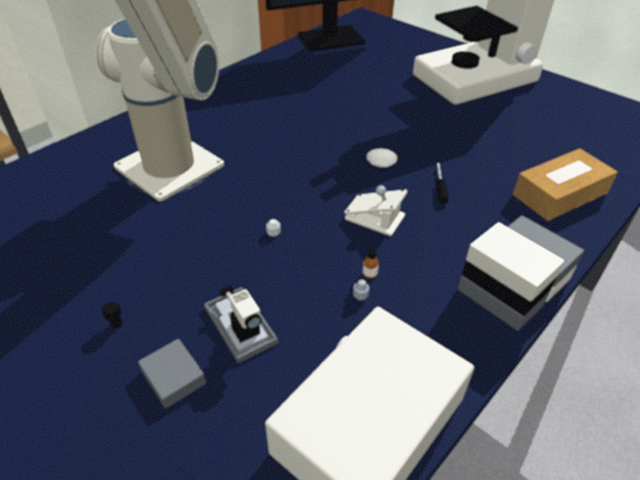

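View pics/top0.png

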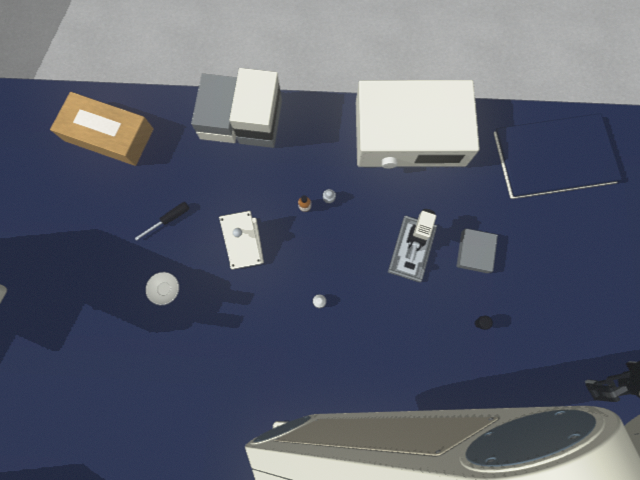

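The scene view shows the lamp in its tray at about (240,320) and the pedestal at (378,208). In the top view the lamp is at about (420,235), with the lens toward the far side, and the pedestal at (241,240). Next I'll measure from the depth images.

```bash
cat > h.py <<'E'
import numpy as np,cv2
from scipy.spatial.transform import Rotation as R
def cloud(d,k):
    v,u=np.mgrid[0:480,0:640]
    T=k['cam_to_world'];P=np.stack([(u-k['cx'])/k['fx']*d,-(v-k['cy'])/k['fy']*d,-d],-1)
    W=P@T[:3,:3].T+T[:3,3];W[d<=0]=np.nan
    return W
def proj(p,k):
    T=k['cam_to_world'];c=(np.atleast_2d(p)-T[:3,3])@T[:3,:3]
    return np.stack([k['cx']+k['fx']*c[:,0]/-c[:,2],k['cy']-k['fy']*c[:,1]/-c[:,2]],-1)
def plane(P):
    c=P.mean(0);n=np.linalg.svd(P-c)[2][2];n*=np.sign(n[2]);return c,n,np.abs((P-c)@n).mean()
def Rq(q): return R.from_quat([q[1],q[2],q[3],q[0]]).as_matrix()
E
python3 - <<'E'
from h import *
from workcell import r
for c,b1,b2 in(("top",(380,200,450,290),(210,200,275,280)),("scene",(195,275,285,365),(335,175,415,240))):
    z=np.load(c+"0.npz");W=cloud(z['d'],r.camera_params(c))
    for n,b in(("l",b1),("p",b2)):
        im=z['p'][b[1]:b[3],b[0]:b[2],::-1];cv2.imwrite(f"pics/{c}_{n}.png",cv2.resize(im,None,fx=6,fy=6,interpolation=cv2.INTER_CUBIC))
        w=W[b[1]:b[3],b[0]:b[2]].reshape(-1,3);w=w[~np.isnan(w[:,0])]
        h=w[:,2];print(c,n,np.histogram(h,bins=np.arange(-.01,.14,.01)))
        if n=="l":
            t=w[h>.095];print("top of lamp",t.mean(0),len(t),t.min(0),t.max(0))
print(r.camera_params("wrist"))
E
```

```text
top l (array([1329, 3165,  921,   52,   20,   75,  222,   25,    0,   15,   23,
         43,  376,    9,    0]), array([-0.01,  0.  ,  0.01,  0.02,  0.03,  0.04,  0.05,  0.06,  0.07,
        0.08,  0.09,  0.1 ,  0.11,  0.12,  0.13,  0.14]))
top of lamp [ 0.59193612 -0.23556402  0.11407381] 441 [ 0.55827719 -0.26179144  0.09543614] [ 0.63279403 -0.21205725  0.12221642]
top p (array([1088, 2338,   90,  207,  246,  243,  234,  206,  267,  193,   49,
         21,    0,    0,    0]), array([-0.01,  0.  ,  0.01,  0.02,  0.03,  0.04,  0.05,  0.06,  0.07,
        0.08,  0.09,  0.1 ,  0.11,  0.12,  0.13,  0.14]))
scene l (array([1912, 3553, 1287,   88,   91,   78,  220,   14,    0,   44,   95,
        114,  561,    1,    0]), array([-0.01,  0.  ,  0.01,  0.02,  0.03,  0.04,  0.05,  0.06,  0.07,
        0.08,  0.09,  0.1 ,  0.11,  0.12,  0.13,  0.14]))
top of lamp [ 0.60057293 -0.24370856  0.1121913 ] 731 [ 0.55950029 -0.2645881   0.09508089] [ 0.63272738 -0.21461718  0.12000023]
scene p (array([1191, 2325,  377,  187,  194,  183,  160,  135,  196,  157,   55,
         11,    0,    0,    0]), array([-0.01,  0.  ,  0.01,  0.02,  0.03,  0.04,  0.05,  0.06,  0.07,
        0.08,  0.09,  0.1 ,  0.11,  0.12,  0.13,  0.14]))
{'fx': 371.13716384041766, 'fy': 371.13716384041766, 'cx': 317.67313463597657, 'cy': 242.46025840211797, 'cam_to_world': array([[ 0.41531484,  0.86554563,  0.2799006 ,  0.33170995],
       [-0.90967676,  0.39471615,  0.12917951, -0.53654397],
       [ 0.00132947, -0.30826924,  0.95129822,  0.37332144],
       [ 0.        ,  0.        ,  0.        ,  1.        ]])}
```

```bash
python3 - <<'E'
import cv2,numpy as np
a=[cv2.resize(cv2.imread(f"pics/{c}_{n}.png"),(390,290)) for c in("top","scene") for n in "lp"]
cv2.imwrite("pics/m.png",np.vstack([np.hstack(a[:2]),np.hstack(a[2:])]))
E
```

```text
(no output)
```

View pics/m.png

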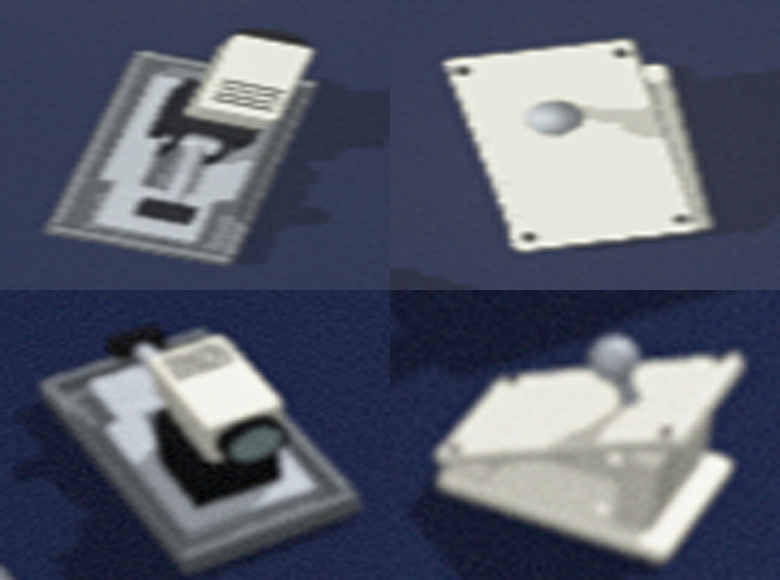

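```bash
python3 - <<'E'
from h import *
from workcell import r
from scipy.optimize import least_squares
for c,b1,b2 in(("top",(380,200,450,290),(210,200,275,280)),("scene",(195,275,285,365),(335,175,415,240))):
    z=np.load(c+"0.npz");W=cloud(z['d'],r.camera_params(c))
    w=W[b1[1]:b1[3],b1[0]:b1[2]].reshape(-1,3);w=w[~np.isnan(w[:,0])]
    t=w[(w[:,2]>.11)];
    rc=cv2.minAreaRect((t[:,:2]*1000).astype(np.float32));print(c,"top rect",rc, np.median(t[:,2]),len(t))
    # foot/tray: everything z .01-.03
    t=w[(w[:,2]>.011)&(w[:,2]<.025)];rc=cv2.minAreaRect((t[:,:2]*1000).astype(np.float32));print(" tray rect",rc)
    t=w[(w[:,2]>.045)&(w[:,2]<.07)];print(" mid",t.mean(0)); 
    # pedestal
    w=W[b2[1]:b2[3],b2[0]:b2[2]].reshape(-1,3);w=w[~np.isnan(w[:,0])]
    best=None;rng=np.random.default_rng(0);q=w[(w[:,2]>.012)]
    for i in range(1500):
        a=q[rng.choice(len(q),3,False)];n=np.cross(a[1]-a[0],a[2]-a[0]);n/=np.linalg.norm(n)+1e-12;n*=np.sign(n[2])
        if abs(n[2]-.883)>.03: continue
        m=np.abs((q-a[0])@n)<.003
        if best is None or m.sum()>best.sum():best=m
    cc,n,e=plane(q[best]);print(" face",best.sum(),cc,n,np.degrees(np.arccos(n[2])),"uphill az",np.degrees(np.arctan2(-n[1],-n[0])),e)
    up=-n[:2]/np.linalg.norm(n[:2]);X=np.array([*(up*n[2]),np.hypot(*n[:2])]);Y=np.cross(n,X)
    L=(q-cc)@np.stack([X,Y,n]).T
    f=L[best];print(" face ext",np.percentile(f,[0.5,1,99,99.5],axis=0)[:,:2])
    rc=cv2.minAreaRect((f[:,:2]*1000).astype(np.float32));print(" rect in face frame",rc)
    b=q[(L[:,2]>.014)];lb=L[L[:,2]>.014]
    s=least_squares(lambda x:np.linalg.norm(b-x,axis=1)-.012,b.mean(0)-.006*n,loss='soft_l1',f_scale=.002)
    print(" ball",s.x,len(b),np.abs(s.fun).mean(),"in face frame",(s.x-cc)@np.stack([X,Y,n]).T)
E
```

```text
top top rect ((595.3539428710938, -237.74032592773438), (35.786705017089844, 69.17609405517578), 73.41529083251953) 0.11577266593838242 385
 tray rect ((551.9405517578125, -224.83840942382812), (88.46124267578125, 158.93527221679688), 74.87068176269531)
 mid [ 0.54505703 -0.22022793  0.05456356]
 face 1334 [0.54340541 0.21862101 0.05404668] [-0.45911716 -0.10198778  0.88250208] 28.054322926287423 uphill az 12.524258138146438 0.0012454845956562605
 face ext [[-0.06962244 -0.0388208 ]
 [-0.06890155 -0.03806997]
 [ 0.06898363  0.03848277]
 [ 0.06937735  0.03895239]]
 rect in face frame ((-0.143646240234375, 0.37189483642578125), (140.37936401367188, 78.43115997314453), 0.9464102387428284)
 ball [0.55547781 0.22166607 0.09009271] 75 0.0009691195474625077 in face frame [0.0279359  0.00035467 0.02595748]
scene top rect ((595.5202026367188, -240.35350036621094), (36.26750183105469, 71.64196014404297), 73.80137634277344) 0.11503839397632032 562
 tray rect ((553.33642578125, -227.30892944335938), (88.86809539794922, 161.9958953857422), 74.61870574951172)
 mid [ 0.54627234 -0.23588723  0.05503002]
 face 839 [0.54851175 0.21204686 0.05547916] [-0.45184662 -0.12387943  0.88345261] 27.938303504664866 uphill az 15.331633286985937 0.0010225816326455688
 face ext [[-0.07155546 -0.03651328]
 [-0.07096837 -0.03564202]
 [ 0.06522496  0.04317062]
 [ 0.06558461  0.04401306]]
 rect in face frame ((-3.27325439453125, 4.006610870361328), (81.54377746582031, 141.5724334716797), 89.07877349853516)
 ball [0.55515589 0.22020757 0.0891021 ] 84 0.0011435636535076159 in face frame [0.02332018 0.00611354 0.02569119]
```

```bash
cat >> h.py <<'E'
def cmd(s,g,Rt,grasp=.155):
    "g: grasp point target, Rt tool rotation -> offset cm, angular"
    R0=Rq(s['ee_rot']);p=np.asarray(g)-grasp*Rt[:,0]
    off=R0.T@(p-s['position'])*100;ang=R.from_matrix(R0.T@Rt).as_rotvec()
    return np.round(off,2),np.round(ang,4)
def toolR(xdir,ydir):
    x=np.array(xdir,float);x/=np.linalg.norm(x);y=np.array(ydir,float);y-=x*(x@y);y/=np.linalg.norm(y);return np.stack([x,y,np.cross(x,y)],1)
E
python3 - <<'E'
from h import *
from workcell import r
s=r.state();R0=Rq(s['ee_rot']);print(R0)
T=r.camera_params("wrist")['cam_to_world'];print("cam in tool",R0.T@(T[:3,3]-s['position']),R0.T@T[:3,:3])
yw=np.radians(-16.4);ly=[-np.sin(yw),np.cos(yw),0]
for sg in(1,-1):
    print(cmd(s,[.4985,-.2104,.148],toolR([0,0,-1],np.array(ly)*sg)))
E
```

```text
[[ 1.23031570e-05  4.15831760e-01 -9.09441558e-01]
 [-4.79574454e-05 -9.09441557e-01 -4.15831760e-01]
 [-9.99999999e-01  4.87305373e-05  8.75322671e-06]]
cam in tool [ 0.0314263   0.00089805 -0.0785482 ] [[-1.28073871e-03  3.08260963e-01 -9.51300972e-01]
 [ 9.99999019e-01  9.35070028e-04 -1.04329954e-03]
 [ 5.67924507e-04 -9.51301374e-01 -3.08261858e-01]]
(array([ 10.17, -22.64, -36.59]), array([-2.4265e+00,  1.0000e-04, -0.0000e+00]))
(array([ 10.17, -22.64, -36.59]), array([ 0.7151, -0.    , -0.    ]))
```

Call:
{"api": "servo_tool", "payload": {
  "plan": [
    {"gripper":1,"offset":[0.6,-2.8,-4.6],"angular":[0.09,0,0]},
    {"gripper":1,"offset":[1.2,-5.6,-9.2],"angular":[0.18,0,0]},
    {"gripper":1,"offset":[1.9,-8.5,-13.7],"angular":[0.27,0,0]},
    {"gripper":1,"offset":[2.5,-11.3,-18.3],"angular":[0.36,0,0]},
    {"gripper":1,"offset":[3.1,-14.1,-22.9],"angular":[0.45,0,0]},
    {"gripper":1,"offset":[3.7,-17,-27.5],"angular":[0.54,0,0]},
    {"gripper":1,"offset":[4.3,-19.8,-32],"angular":[0.63,0,0]},
    {"gripper":1,"offset":[5,-22.6,-36.6],"angular":[0.715,0,0]},
    {"gripper":1,"offset":[5,-22.6,-36.6],"angular":[0.715,0,0]},
    {"gripper":1,"offset":[5,-22.6,-36.6],"angular":[0.715,0,0]}
  ]
}}

```text
time: 2.05
position: [0.4987, -0.2107, 0.3547]
ee_rot: [0.1, -0.7, 0.1, 0.7]
wrist_force: [-0.7, -0.7, 0.4]
gripper_width: 0.0857
```

```bash
python3 - <<'E'
from h import *
from workcell import r
s=r.state();k=r.camera_params("wrist");p,d=r.camera("wrist");print(s['time'],s['position'],s['joint_pos'],s['wrist_force'])
np.savez("w1.npz",p=p,d=d,T=k['cam_to_world']);cv2.imwrite("pics/w1.png",p[:,:,::-1])
print([(np.round(x['point'],4),round(x['p'],2)) for x in r.recognise("wrist","knob")])
m=r.cut_out("wrist","knob")
if m: np.save("mk.npy",m[0]['pixels'])
W=cloud(d,k)
h=W[...,2]
t=W[(h>.107)&(h<.125)];print(len(t),"head rect",cv2.minAreaRect((t[:,:2]*1000).astype(np.float32)),np.median(t[:,2]))
t=W[m[0]['pixels']];t=t[~np.isnan(t[:,0])];print("knob",np.median(t,0),cv2.minAreaRect((t[:,:2]*1000).astype(np.float32)),np.percentile(t[:,2],[5,50,95]))
E
```

```text
2.05 [ 0.49873909 -0.21070116  0.35474691] [-4.21635892e-01  3.67895808e-01  1.85385211e+00 -3.67563490e-04
  9.19934304e-01  1.43405709e+00] [-0.68533114 -0.72814401  0.41886896]
[(array([ 0.3692, -0.3883,  0.0522]), 0.71), (array([ 0.5164, -0.2213,  0.0512]), 0.63)]
9166 head rect ((595.541259765625, -241.10975646972656), (36.019676208496094, 68.16497039794922), 73.82958221435547) 0.11423995604864787
knob [ 0.51756572 -0.22067139  0.05261331] ((525.2963256835938, -221.53427124023438), (27.69342041015625, 69.06971740722656), 74.32454681396484) [0.04520061 0.05261331 0.05803109]
```

View pics/w1.png

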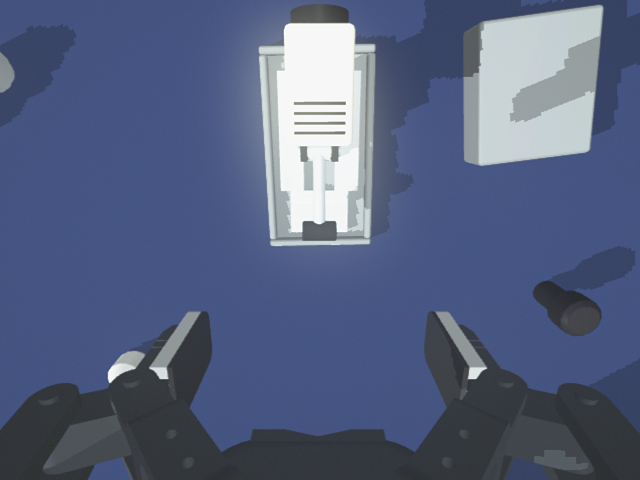

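The lamp lies straight under the camera. The housing is at (320,85), the knob at (320,231), the tray around them, and the slide box at (535,85).

```bash
python3 - <<'E'
from h import *
from workcell import r
k=r.camera_params("wrist");z=np.load("w1.npz");W=cloud(z['d'],k);g=z['p'].astype(int).sum(2)
sub=np.zeros_like(g,bool);sub[215:245,295:345]=True
m=sub&(g<260)&(W[...,2]>.035);t=W[m];print(m.sum(),np.percentile(t,[1,50,99],axis=0),cv2.minAreaRect((t[:,:2]*1000).astype(np.float32)))
v,u=np.where(m);print(u.min(),u.max(),v.min(),v.max())
m=np.zeros_like(sub);m[30:140,270:370]=True
m&=(W[...,2]>.107)&(g>300);t=W[m];print("head cream",cv2.minAreaRect((t[:,:2]*1000).astype(np.float32)),np.median(t,0))
s=r.state();yw=np.radians(-16.2);ly=np.array([-np.sin(yw),np.cos(yw),0])
print(cmd(s,[.4992,-.2132,.0475],toolR([0,0,-1],-ly)))
E
```

```text
Traceback (most recent call last):
IndexError: index -1 is out of bounds for axis 0 with size 0
```

```bash
python3 - <<'E'
from h import *
from workcell import r
k=r.camera_params("wrist");z=np.load("w1.npz");W=cloud(z['d'],k);g=z['p'].astype(int).sum(2)
print(g[231,295:350:4],np.round(W[231,295:350:4,2],3),z['d'][231,320])
sub=np.zeros_like(g,bool);sub[215:245,295:345]=True
m=sub&(W[...,2]>.042)&(g<300);t=W[m];print(m.sum())
if len(t):print(np.percentile(t,[1,50,99],axis=0),cv2.minAreaRect((t[:,:2]*1000).astype(np.float32)))
m=np.zeros_like(sub);m[20:145,270:370]=True
m&=(W[...,2]>.107)&(g>300);t=W[m];print("head cream",cv2.minAreaRect((t[:,:2]*1000).astype(np.float32)),np.median(t,0))
s=r.state();yw=np.radians(-16.2);ly=np.array([-np.sin(yw),np.cos(yw),0])
print(cmd(s,[.4992,-.2132,.0475],toolR([0,0,-1],-ly)))
E
```

```text
[748 750 299 296 295 299 300 299 294 296 287 751 749 608] [0.014 0.014 0.056 0.058 0.057 0.058 0.057 0.058 0.059 0.059 0.058 0.014
 0.013 0.005] 0.2765461
532
[[ 0.49093552 -0.22682574  0.05186498]
 [ 0.49986109 -0.21428751  0.05705118]
 [ 0.50807498 -0.20212067  0.05924394]] ((499.3008117675781, -214.43392944335938), (24.16502571105957, 13.132287979125977), 73.59236907958984)
head cream ((591.82421875, -241.46395874023438), (36.019676208496094, 60.366146087646484), 73.66590118408203) [ 0.59293642 -0.24161387  0.11454652]
(array([15.24,  0.11, -0.13]), array([-0.0047, -0.0002, -0.0002]))
```

Call:
{"api": "servo_tool", "payload": {
  "plan": [
    {"gripper":0.2,"offset":[4,0,-0.1],"angular":[0,0,0]},
    {"gripper":0.2,"offset":[8,0.1,-0.1],"angular":[0,0,0]},
    {"gripper":0.2,"offset":[12,0.1,-0.1],"angular":[0,0,0]},
    {"gripper":0.2,"offset":[14,0.1,-0.1],"angular":[0,0,0]},
    {"gripper":0.2,"offset":[15,0.1,-0.1],"angular":[0,0,0]},
    {"gripper":0.2,"offset":[15,0.1,-0.1],"angular":[0,0,0]},
    {"gripper":-0.4,"offset":[15,0.1,-0.1],"angular":[0,0,0]},
    {"gripper":-0.6,"offset":[15,0.1,-0.1],"angular":[0,0,0]},
    {"gripper":-0.8,"offset":[15,0.1,-0.1],"angular":[0,0,0]},
    {"gripper":-0.8,"offset":[15,0.1,-0.1],"angular":[0,0,0]}
  ],
  "grip_force": 20
}}

```text
time: 3.45
position: [0.4998, -0.2121, 0.2052]
ee_rot: [-0.101, 0.7, -0.101, -0.699]
wrist_force: [0.4, -0.8, 1.3]
gripper_width: 0.0258
```

```bash
python3 - <<'E'
from h import *
from workcell import r
s=r.state();k=r.camera_params("wrist");p,d=r.camera("wrist");print(s)
cv2.imwrite("pics/w2.png",p[:,:,::-1])
E
```

```text
{'time': 3.45, 'joint_pos': array([-4.23194605e-01,  6.13855587e-01,  1.90870958e+00, -1.28789859e-04,
        6.17615299e-01,  1.43380348e+00]), 'dq': array([-0.00059323,  0.0046865 , -0.00151914, -0.00164902, -0.00246217,
        0.00173421]), 'joint_efforts': array([ 3.60703887e-01, -5.34167004e+01, -1.45556822e+01,  7.59378145e-02,
        3.34587162e-01, -2.32604326e-02]), 'position': array([ 0.49977966, -0.21206469,  0.20520442]), 'ee_rot': array([-0.10064246,  0.70035676, -0.10096925, -0.6994117 ]), 'wrist_force': array([ 0.3560133 , -0.81044395,  1.33090465]), 'torque': array([-0.14317346, -0.13643108, -0.06557315]), 'gripper_width': 0.02583748422631136}
```

View pics/w2.png

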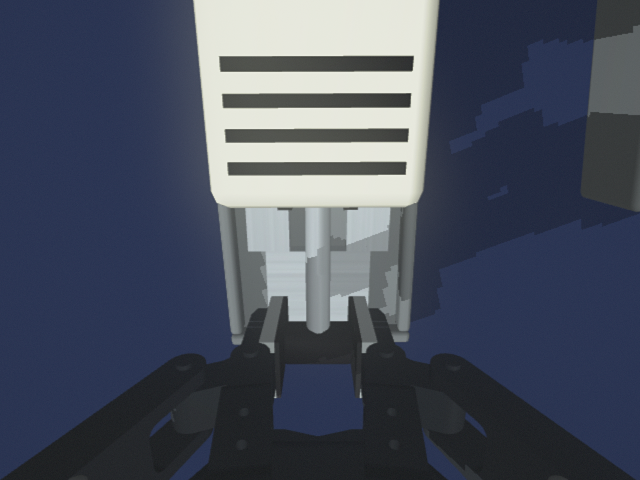

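The knob is pinched between the pads at about (318,345), with an opening of 25.8 mm. Now I'll lead it up along its arc.

Call:
{"api": "servo_tool", "payload": {
  "plan": [
    {"gripper":-0.8,"offset":[-0.66,0,-0.15],"angular":[0,0,0]},
    {"gripper":-0.8,"offset":[-1.25,0,-0.35],"angular":[0,0,0]},
    {"gripper":-0.8,"offset":[-1.81,0,-0.62],"angular":[0,0,0]},
    {"gripper":-0.8,"offset":[-2.35,0,-0.94],"angular":[0,0,0]},
    {"gripper":-0.8,"offset":[-2.84,0,-1.31],"angular":[0,0,0]},
    {"gripper":-0.8,"offset":[-3.3,0,-1.74],"angular":[0,0,0]},
    {"gripper":-0.8,"offset":[-3.71,0,-2.21],"angular":[0,0,0]},
    {"gripper":-0.8,"offset":[-4.07,0,-2.72],"angular":[0,0,0]},
    {"gripper":-0.8,"offset":[-4.37,0,-3.26],"angular":[0,0,0]},
    {"gripper":-0.8,"offset":[-4.57,0,-3.74],"angular":[0,0,0]},
    {"gripper":-0.8,"offset":[-4.57,0,-3.74],"angular":[0,0,0]}
  ]
}}

```text
time: 4.88
position: [0.5362, -0.2227, 0.2511]
ee_rot: [-0.101, 0.701, -0.101, -0.699]
wrist_force: [0.1, 1.4, 6.7]
gripper_width: 0.0253
```

```bash
python3 - <<'E'
from h import *
from workcell import r
s=r.state();k=r.camera_params("wrist");p,d=r.camera("wrist");print(s['position'],s['wrist_force'],s['gripper_width'])
cv2.imwrite("pics/w3.png",p[:,:,::-1])
p,d=r.camera("scene");cv2.imwrite("pics/s3.png",cv2.resize(p[270:370,180:300,::-1],None,fx=5,fy=5))
E
```

```text
[ 0.53618873 -0.22267507  0.25114488] [0.05115954 1.3626163  6.66834225] 0.025283779937977157
```

View pics/w3.png

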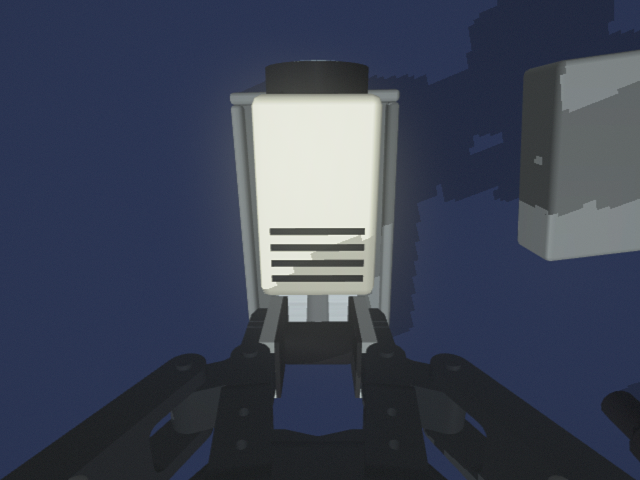

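View pics/s3.png

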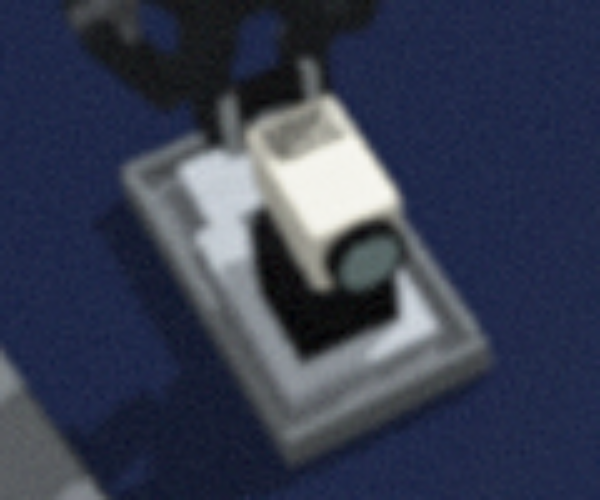

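The handle is raised and the lamp is still seated in the tray. I'll release it and look again.

Call:
{"api": "servo_tool", "payload": {
  "plan": [
    {"gripper":0,"offset":[0,0,0],"angular":[0,0,0]},
    {"gripper":0,"offset":[0,0,0],"angular":[0,0,0]},
    {"gripper":1,"offset":[-3,0,0],"angular":[0,0,0]},
    {"gripper":1,"offset":[-8,0,0],"angular":[0,0,0]},
    {"gripper":1,"offset":[-12,0,0],"angular":[0,0,0]},
    {"gripper":1,"offset":[-12,0,0],"angular":[0,0,0]}
  ]
}}

```text
time: 5.72
position: [0.5363, -0.223, 0.3738]
ee_rot: [-0.1, 0.702, -0.102, -0.697]
wrist_force: [0.1, -0.4, -0.3]
gripper_width: 0.0853
```

```bash
python3 - <<'E'
from h import *
from workcell import r
s=r.state();k=r.camera_params("wrist");p,d=r.camera("wrist");print(s['time'],s['position'],s['wrist_force'],s['gripper_width'])
cv2.imwrite("pics/w4.png",p[:,:,::-1])
W=cloud(d,k);g=p.astype(int).sum(2);h=W[...,2]
m=(h>.108)&(h<.122)&(g>400);t=W[m];print("head cream",cv2.minAreaRect((t[:,:2]*1000).astype(np.float32)),np.median(t,0),plane(t))
p,d=r.camera("scene");cv2.imwrite("pics/s4.png",cv2.resize(p[270:370,180:300,::-1],None,fx=5,fy=5))
W=cloud(d,r.camera_params("scene"));t=W[270:370,180:300].reshape(-1,3);t=t[t[:,2]>.108];print("scene",cv2.minAreaRect((t[:,:2]*1000).astype(np.float32)),plane(t))
p,d=r.camera("top")
W=cloud(d,r.camera_params("top"));t=W[190:290,370:460].reshape(-1,3);t=t[(t[:,2]>.108)&(t[:,2]<.13)];print("top",cv2.minAreaRect((t[:,:2]*1000).astype(np.float32)),plane(t))
E
```

```text
5.725 [ 0.53634897 -0.22302167  0.37378665] [ 0.10564315 -0.42599971 -0.31785594] 0.08525374232300613
head cream ((595.17333984375, -240.8734588623047), (36.016109466552734, 67.98054504394531), 73.73130798339844) [ 0.59314912 -0.24024508  0.11428857] (array([ 0.59261786, -0.24013949,  0.11419698]), array([ 0.00945087, -0.00114565,  0.99995468]), np.float64(0.000690799054858179))
scene ((595.8397216796875, -240.49024963378906), (36.25293731689453, 69.125732421875), 74.1977767944336) (array([ 0.59652168, -0.24143543,  0.11485445]), array([ 0.02706076, -0.03030509,  0.99917432]), np.float64(0.0015237901696033402))
top ((0.0, 0.0), (0.0, 0.0), 0.0) (array([nan, nan, nan]), array([0., 0., 1.]), np.float64(nan))h.py:12: RuntimeWarning: Mean of empty slice.
  c=P.mean(0);n=np.linalg.svd(P-c)[2][2];n*=np.sign(n[2]);return c,n,np.abs((P-c)@n).mean()
  ret = um.true_divide(
  ret = ret.dtype.type(ret / rcount)
```

View pics/w4.png

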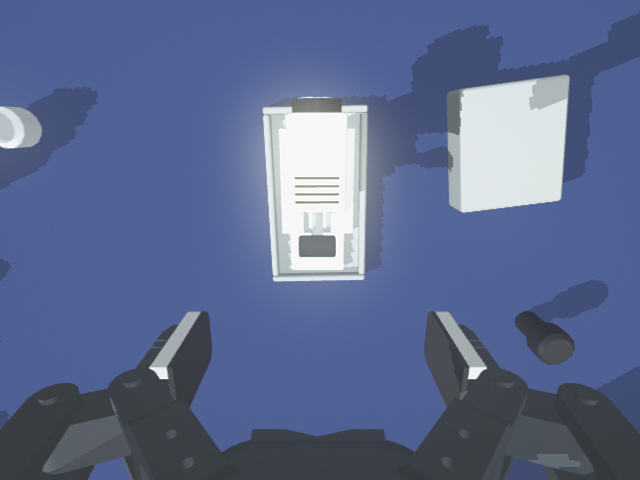

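View pics/s4.png

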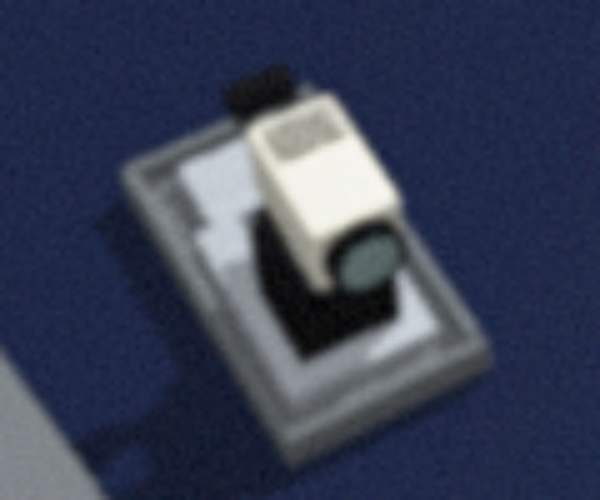

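```bash
cat >> h.py <<'E'
def Rlamp(yawdeg,pitchup=0):
    return R.from_euler('ZY',[yawdeg,-pitchup],degrees=True).as_matrix()
def Rtool_in_lamp(t=14):  # tool axes in the lamp frame, tool y=-lamp y
    t=np.radians(t);return toolR([-np.sin(t),0,-np.cos(t)],[0,-1,0])
E
python3 - <<'E'
from h import *
from workcell import r
s=r.state();Rt=Rlamp(-16.2)@Rtool_in_lamp()
g=np.array([.5915,-.2396,.0973])
print(s['position'],cmd(s,g-.07*Rt[:,0],Rt),cmd(s,g,Rt))
E
```

```text
[ 0.53488348 -0.22231168  0.36940123] (array([  5.36,   0.04, -11.37]), array([-0.0034, -0.2428,  0.0006])) (array([12.16,  0.05, -9.69]), array([-0.0034, -0.2428,  0.0006]))
```

Call:
{"api": "servo_tool", "payload": {
  "plan": [
    {"gripper":1,"offset":[0.5,0,-4],"angular":[0,-0.08,0]},
    {"gripper":1,"offset":[2,0,-8],"angular":[0,-0.16,0]},
    {"gripper":1,"offset":[4,0,-11],"angular":[0,-0.243,0]},
    {"gripper":1,"offset":[5.4,0,-11.4],"angular":[0,-0.243,0]},
    {"gripper":1,"offset":[5.4,0,-11.4],"angular":[0,-0.243,0]},
    {"gripper":1,"offset":[5.4,0,-11.4],"angular":[0,-0.243,0]}
  ]
}}

```text
time: 6.62
position: [0.6438, -0.2545, 0.3166]
ee_rot: [0.112, -0.61, 0.088, 0.78]
wrist_force: [-0.4, -0.5, -0.4]
gripper_width: 0.0856
```

```bash
python3 - <<'E'
from h import *
from workcell import r
s=r.state();Rt=Rlamp(-16.2)@Rtool_in_lamp()
g=np.array([.5915,-.2396,.0973])
k=r.camera_params("wrist");p,d=r.camera("wrist");cv2.imwrite("pics/w5.png",p[:,:,::-1])
s=r.state()
print(s['position'],s['joint_pos'],cmd(s,g,Rt))
E
```

```text
[ 0.64396663 -0.25454299  0.31725045] [-0.38906613  0.66245941  1.44697824 -0.02580081  1.27313811  1.4786799 ] (array([ 7.16,  0.03, -0.01]), array([-0.0036, -0.0022,  0.0008]))
```

View pics/w5.png

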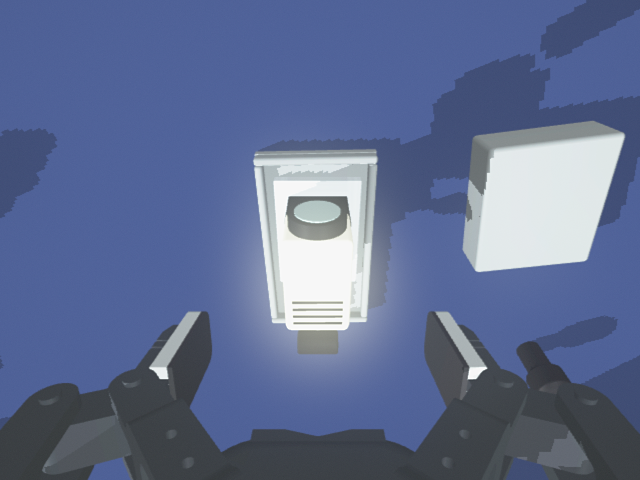

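The lamp is centred between the open fingers, with the housing at about (318,265). Descending to grip it.

Call:
{"api": "servo_tool", "payload": {
  "plan": [
    {"gripper":1,"offset":[3,0,0],"angular":[0,0,0]},
    {"gripper":1,"offset":[5.5,0,0],"angular":[0,0,0]},
    {"gripper":1,"offset":[7.1,0,0],"angular":[0,0,0]},
    {"gripper":1,"offset":[7.1,0,0],"angular":[0,0,0]},
    {"gripper":0,"offset":[7.1,0,0],"angular":[0,0,0]},
    {"gripper":-0.3,"offset":[7.1,0,0],"angular":[0,0,0]},
    {"gripper":-0.6,"offset":[7.1,0,0],"angular":[0,0,0]},
    {"gripper":-0.6,"offset":[7.1,0,0],"angular":[0,0,0]},
    {"gripper":-0.6,"offset":[7.1,0,0],"angular":[0,0,0]}
  ],
  "grip_force": 60
}}

```text
time: 7.8
position: [0.6288, -0.2498, 0.2484]
ee_rot: [0.112, -0.611, 0.088, 0.779]
wrist_force: [1.3, 1.2, 5.5]
gripper_width: 0.0358
```

```bash
python3 - <<'E'
from h import *
from workcell import r
s=r.state();print(s['time'],s['position'],s['wrist_force'],s['torque'],s['gripper_width'])
Rt=Rlamp(-16.2)@Rtool_in_lamp()
g=s['position']+.155*Rq(s['ee_rot'])[:,0];print("grasp pt",g, cmd(s,[.5915,-.2396,.0973],Rt))
print("up in tool",Rq(s['ee_rot']).T@[0,0,1])
E
```

```text
7.8 [ 0.62884741 -0.24983906  0.24844823] [1.34618084 1.21120741 5.45667574] [ 0.0466701  -0.00295828 -0.03899676] 0.03577240039420238
grasp pt [ 0.59330586 -0.23938314  0.09794085] (array([0.1 , 0.06, 0.1 ]), array([-0.0033, -0.003 ,  0.0008]))
up in tool [-9.71015365e-01  5.45337397e-06  2.39017074e-01]
```

Call:
{"api": "servo_tool", "payload": {
  "plan": [
    {"gripper":-0.6,"offset":[-1,0,0.25],"angular":[0,0,0]},
    {"gripper":-0.6,"offset":[-3,0,0.74],"angular":[0,0,0]},
    {"gripper":-0.6,"offset":[-6,0,1.48],"angular":[0,0,0]},
    {"gripper":-0.6,"offset":[-9,0,2.22],"angular":[0,0,0]},
    {"gripper":-0.6,"offset":[-12,0,2.95],"angular":[0,0,0]},
    {"gripper":-0.6,"offset":[-14,0,3.45],"angular":[0,0,0]},
    {"gripper":-0.6,"offset":[-14,0,3.45],"angular":[0,0,0]},
    {"gripper":-0.6,"offset":[-14,0,3.45],"angular":[0,0,0]}
  ]
}}

```text
time: 8.8
position: [0.6281, -0.2497, 0.3905]
ee_rot: [0.112, -0.609, 0.088, 0.78]
wrist_force: [-0.6, -0.3, -5.9]
gripper_width: 0.0354
```

```bash
python3 - <<'E'
from h import *
from workcell import r
s=r.state();print(s['time'],s['position'],s['wrist_force'],s['torque'],s['gripper_width'],s['joint_pos'])
p,d=r.camera("scene");cv2.imwrite("pics/s6.png",p[:,:,::-1])
RL=Rlamp(14,28);n=RL[:,2];ball=np.array([.5553,.221,.0896])
Rt=RL@Rtool_in_lamp();g=ball+.07*n+RL@[.012+.0015,0,.066+.0005]
off,ang=cmd(s,g,Rt);print(n,Rt[:,0],g,g-.155*Rt[:,0],off,ang)
for f in np.arange(1,13)/12: print(np.round(off*f,1).tolist(),np.round(ang*f,3).tolist())
E
```

```text
8.8 [ 0.62805037 -0.24971075  0.39050916] [-0.60864265 -0.33404443 -5.91600953] [-0.14370794 -0.48189428 -0.04198217] 0.03538097477459323 [-0.39127822  0.56112396  1.44522421 -0.02569732  1.37885967  1.47370497]
[-0.45552625 -0.11357545  0.88294759] [ 0.23473578  0.0585262  -0.97029573] [0.50468639 0.20838061 0.21646021] [0.46830234 0.19930905 0.36685605] [  9.09 -38.56  26.59] [-5.358e-01  4.775e-01  3.000e-04]
[0.8, -3.2, 2.2] [-0.045, 0.04, 0.0]
[1.5, -6.4, 4.4] [-0.089, 0.08, 0.0]
[2.3, -9.6, 6.6] [-0.134, 0.119, 0.0]
[3.0, -12.9, 8.9] [-0.179, 0.159, 0.0]
[3.8, -16.1, 11.1] [-0.223, 0.199, 0.0]
[4.5, -19.3, 13.3] [-0.268, 0.239, 0.0]
[5.3, -22.5, 15.5] [-0.313, 0.279, 0.0]
[6.1, -25.7, 17.7] [-0.357, 0.318, 0.0]
[6.8, -28.9, 19.9] [-0.402, 0.358, 0.0]
[7.6, -32.1, 22.2] [-0.447, 0.398, 0.0]
[8.3, -35.3, 24.4] [-0.491, 0.438, 0.0]
[9.1, -38.6, 26.6] [-0.536, 0.478, 0.0]
```

View pics/s6.png

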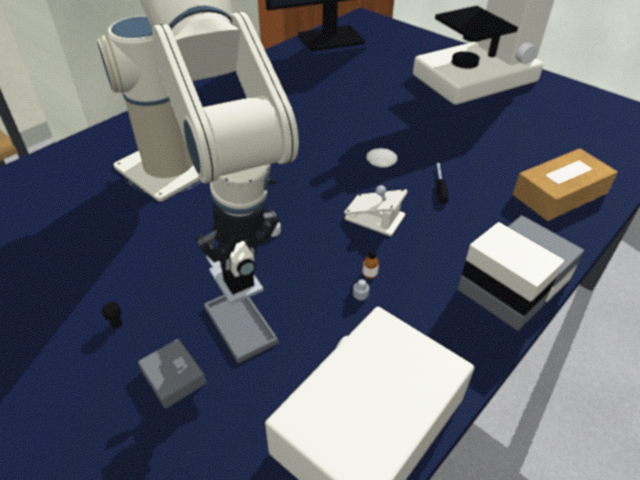

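The lamp is held clear of the tray at (240,265), and the tray is empty and undisturbed. Moving to a hover over the stud.

Call:
{"api": "servo_tool", "payload": {
  "plan": [
    {"gripper":-0.6,"offset":[0.8,-3.2,2.2],"angular":[-0.045,0.04,0]},
    {"gripper":-0.6,"offset":[1.5,-6.4,4.4],"angular":[-0.089,0.08,0]},
    {"gripper":-0.6,"offset":[2.3,-9.6,6.6],"angular":[-0.134,0.119,0]},
    {"gripper":-0.6,"offset":[3.0,-12.9,8.9],"angular":[-0.179,0.159,0]},
    {"gripper":-0.6,"offset":[3.8,-16.1,11.1],"angular":[-0.223,0.199,0]},
    {"gripper":-0.6,"offset":[4.5,-19.3,13.3],"angular":[-0.268,0.239,0]},
    {"gripper":-0.6,"offset":[5.3,-22.5,15.5],"angular":[-0.313,0.279,0]},
    {"gripper":-0.6,"offset":[6.1,-25.7,17.7],"angular":[-0.357,0.318,0]},
    {"gripper":-0.6,"offset":[6.8,-28.9,19.9],"angular":[-0.402,0.358,0]},
    {"gripper":-0.6,"offset":[7.6,-32.1,22.2],"angular":[-0.447,0.398,0]},
    {"gripper":-0.6,"offset":[8.3,-35.3,24.4],"angular":[-0.491,0.438,0]},
    {"gripper":-0.6,"offset":[9.1,-38.6,26.6],"angular":[-0.536,0.478,0]},
    {"gripper":-0.6,"offset":[9.1,-38.6,26.6],"angular":[-0.536,0.478,0]},
    {"gripper":-0.6,"offset":[9.1,-38.6,26.6],"angular":[-0.536,0.478,0]}
  ]
}}

```text
time: 10.6
position: [0.4683, 0.1993, 0.3665]
ee_rot: [0.076, 0.782, 0.096, -0.611]
wrist_force: [0.5, 0.1, -6.2]
gripper_width: 0.0352
```

```bash
python3 - <<'E'
from h import *
from workcell import r
s=r.state();print(s['time'],s['position'],s['wrist_force'],s['torque'],s['gripper_width'],s['joint_pos'])
for c in("scene","top","wrist"):
    k=r.camera_params(c);p,d=r.camera(c);np.savez(f"h_{c}.npz",p=p,d=d);cv2.imwrite(f"pics/h_{c}.png",p[:,:,::-1])
    for a in("fx","cx"):pass
    np.save(f"hk_{c}.npy",k,allow_pickle=True)
RL=Rlamp(14,28);ball=np.array([.5553,.221,.0896])
g=ball+.07*RL[:,2]+RL@[.0135,0,.0665];print(cmd(s,g,RL@Rtool_in_lamp()))
a=cv2.imread("pics/h_scene.png")[110:260,300:460];b=cv2.imread("pics/h_top.png")[170:300,190:330]
cv2.imwrite("pics/h_crops.png",np.hstack([cv2.resize(a,(400,375)),cv2.resize(b,(400,375))]))
E
```

```text
10.6 [0.46831824 0.19928424 0.36645672] [ 0.54617298  0.14438635 -6.17226374] [-0.12973559  0.35009845 -0.05787802] 0.03519451092725577 [ 0.38791176  0.26941972  1.98053979 -0.05903632  0.65173767  1.75611949]
(array([-0.04, -0.  , -0.01]), array([ 0.001 ,  0.001 , -0.0013]))
```

View pics/h_crops.png

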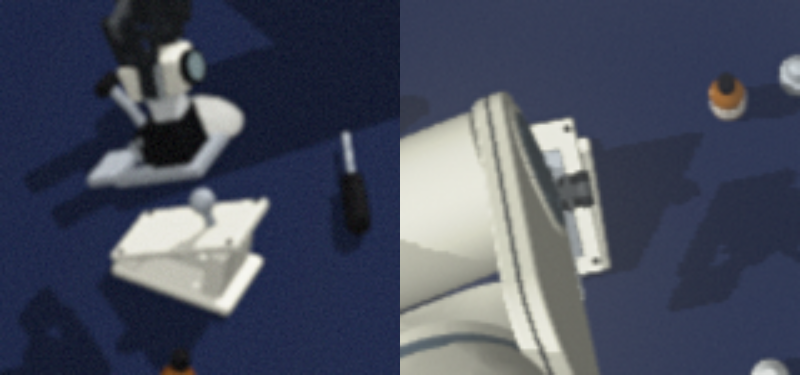

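View pics/h_wrist.png

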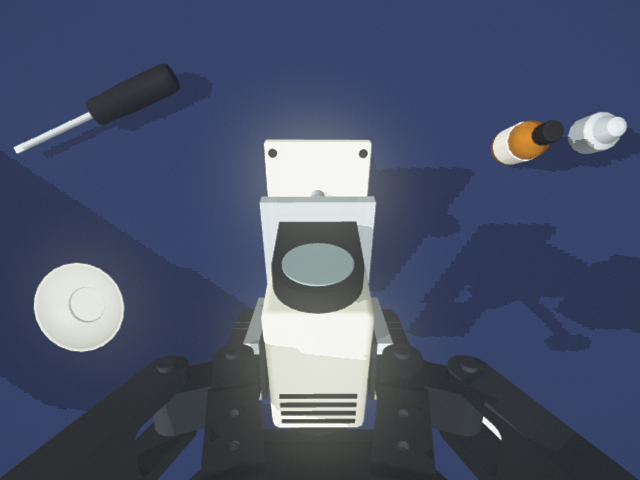

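The wrist view shows the lamp foot's front edge (260–376, 198), the plate's uphill edge (264–371, 140) and the ball peeking out at (318,193). I can measure the remaining offset within this one camera.

```bash
cat > rel.py <<'E'
from h import *
def rel(p,d,k,zsplit=None):
    W=cloud(d,k);T=k['cam_to_world']
    RL=Rlamp(14,28);n=RL[:,2]
    g=p.astype(int).sum(2)
    return W,g,RL
E
python3 - <<'E'
from rel import *
z=np.load("h_wrist.npz");k=np.load("hk_wrist.npy",allow_pickle=True).item()
W,g,RL=rel(z['p'],z['d'],k)
L=(W-np.array([.5553,.221,.0896]))@RL   # coords in nominal stud frame
for v in(135,139,142,150,180,190,196,199,202,210,215):
    print(v,[ (np.round(L[v,u]*1000,1).tolist(),g[v,u]) for u in(275,300,345,360)])
E
```

```text
135 [([20.9, 37.5, -114.0], np.int64(294)), ([20.7, 13.9, -114.7], np.int64(318)), ([20.6, -28.7, -114.7], np.int64(304)), ([20.9, -42.7, -113.5], np.int64(287))]
139 [([40.5, 28.8, -34.1], np.int64(458)), ([18.0, 13.9, -110.9], np.int64(465)), ([17.6, -28.6, -112.0], np.int64(402)), ([17.6, -42.8, -112.2], np.int64(354))]
142 [([40.1, 28.2, -28.2], np.int64(725)), ([40.0, 10.2, -28.2], np.int64(721)), ([40.0, -22.2, -28.2], np.int64(713)), ([40.1, -33.0, -27.9], np.int64(705))]
150 [([34.8, 28.4, -26.4], np.int64(355)), ([34.8, 10.3, -26.3], np.int64(735)), ([34.9, -22.3, -25.9], np.int64(735)), ([35.0, -33.1, -25.4], np.int64(484))]
180 [([11.9, 29.7, -25.5], np.int64(733)), ([11.4, 10.9, -26.8], np.int64(735)), ([11.2, -23.3, -27.1], np.int64(735)), ([11.1, -34.7, -27.5], np.int64(735))]
190 [([3.2, 30.3, -26.8], np.int64(734)), ([3.2, 11.1, -26.8], np.int64(735)), ([3.1, -23.6, -26.8], np.int64(735)), ([3.4, -35.1, -26.2], np.int64(735))]
196 [([-2.3, 30.8, -27.7], np.int64(683)), ([31.2, 7.7, 44.9], np.int64(684)), ([30.8, -17.9, 44.1], np.int64(633)), ([30.5, -26.5, 43.4], np.int64(640))]
199 [([30.6, 21.7, 47.5], np.int64(533)), ([31.1, 7.6, 48.5], np.int64(528)), ([30.9, -17.6, 48.2], np.int64(526)), ([31.2, -25.9, 48.9], np.int64(534))]
202 [([30.8, 21.2, 51.6], np.int64(592)), ([30.8, 7.4, 51.8], np.int64(623)), ([30.6, -17.4, 51.4], np.int64(621)), ([30.8, -25.6, 51.8], np.int64(635))]
210 [([26.1, 21.5, 52.2], np.int64(681)), ([25.7, 7.6, 51.5], np.int64(686)), ([26.2, -17.5, 52.6], np.int64(682)), ([25.7, -26.0, 51.5], np.int64(688))]
215 [([22.6, 21.8, 51.4], np.int64(679)), ([22.4, 7.7, 51.1], np.int64(678)), ([23.4, -17.6, 53.1], np.int64(676)), ([22.6, -26.2, 51.6], np.int64(687))]
```

```bash
python3 - <<'E'
from rel import *
z=np.load("h_wrist.npz");k=np.load("hk_wrist.npy",allow_pickle=True).item()
W,g,RL=rel(z['p'],z['d'],k)
L=(W-np.array([.5553,.221,.0896]))@RL*1000
reg=np.zeros(g.shape,bool);reg[135:260,240:400]=1
pl=reg&(np.abs(L[...,2]+26.5)<2.5)&(L[...,0]>-3)&(L[...,0]<39)&(np.abs(L[...,1])<45)
ft=reg&(np.abs(L[...,2]-52)<2.5)&(L[...,0]<30)&(np.abs(L[...,1])<45)
for n,m in(("plate",pl),("foot",ft)):
    P=L[m];c,nn,e=plane(P);print(n,m.sum(),"normal tilt deg x,y",np.degrees(nn[:2]),"z@0",(c@nn)/nn[2],e)
    e=[]
    for v in np.unique(np.where(m)[0])[2:-2]:
        u=np.where(m[v])[0]
        if len(u)>60:e.append((v,L[v,u.min(),0],L[v,u.min(),1],L[v,u.max(),1],(L[v,u.min(),1]+L[v,u.max(),1])/2))
    e=np.array(e);print(np.round(e[::6],2));
    a=np.polyfit(e[:,1],e[:,4],1);print(" centerline slope deg",np.degrees(a[0]),"mid",np.median(e[:,4]))
# front edges across y -> yaw
for n,zr,vr in(("plateface",(-34,-27.6),(136,147)),("footface",(45,50.5),(192,203))):
    m=reg&(L[...,2]>zr[0])&(L[...,2]<zr[1]);m[:vr[0]]=0;m[vr[1]:]=0;P=L[m];a=np.polyfit(P[:,1],P[:,0],1);print(n,len(P),"yaw",-np.degrees(a[0]),"x",a[1])
# ball
m=reg&(L[...,2]>-18)&(L[...,2]<15)&(np.abs(L[...,1])<15);P=L[m];print("ball px",len(P),P.mean(0) if len(P) else 0,np.where(m)[1].mean() if len(P) else 0)
E
```

```text
plate 5295 normal tilt deg x,y [-0.02889685  0.20428949] z@0 -26.633280572053618 0.541429131195443
[[146.    37.6   36.19 -41.21  -2.51]
 [152.    32.83  35.95 -40.72  -2.39]
 [158.    28.64  36.15 -41.21  -2.53]
 [164.    24.06  35.75 -40.72  -2.48]
 [170.    18.67  36.36 -41.24  -2.44]
 [176.    14.61  36.45 -40.58  -2.06]
 [182.     9.44  36.16 -41.04  -2.44]
 [188.     4.17  35.85 -40.55  -2.35]
 [194.    -0.32  36.04 -41.01  -2.49]]
 centerline slope deg -0.17191249218896862 mid -2.3327928687827537
foot 3109 normal tilt deg x,y [-0.03393357  0.05497438] z@0 52.072817489108665 0.4872472491879358
[[205.    29.16  29.59 -33.5   -1.95]
 [211.    25.55  29.86 -33.77  -1.95]
 [217.    21.52  29.69 -33.42  -1.87]
 [223.    17.28  30.12 -33.58  -1.73]]
 centerline slope deg -0.45886740276523685 mid -1.9990984237256466
plateface 357 yaw 0.005251095699100294 x 40.037184559953424
footface 475 yaw 0.13670367773007977 x 30.86427173449492
ball px 14 [ 7.98995061 -2.2536024  -7.75922289] 317.35714285714283
```

```bash
python3 - <<'E'
from h import *
A=Rtool_in_lamp().T*1
for dx,dy,dz in((-.5,-.3,-20),(-.5,-.3,-35),(-.5,-.3,-50),(-.5,-.3,-60),(-.5,-.3,-66),(0,0,-1),(1,0,0),(0,1,0)):print(dx,dy,dz,np.round(A@[dx,dy,dz]/10,3))
E
```

```text
-0.5 -0.3 -20 [ 1.953  0.03  -0.435]
-0.5 -0.3 -35 [ 3.408  0.03  -0.798]
-0.5 -0.3 -50 [ 4.864  0.03  -1.161]
-0.5 -0.3 -60 [ 5.834  0.03  -1.403]
-0.5 -0.3 -66 [ 6.416  0.03  -1.548]
0 0 -1 [ 0.097  0.    -0.024]
1 0 0 [-0.024  0.    -0.097]
0 1 0 [ 0.  -0.1  0. ]
```

Call:
{"api": "servo_tool", "payload": {
  "plan": [
    {"gripper":-0.6,"offset":[1.0,0.03,-0.2],"angular":[0,0,0]},
    {"gripper":-0.6,"offset":[1.95,0.03,-0.43],"angular":[0,0,0]},
    {"gripper":-0.6,"offset":[2.45,0.03,-0.56],"angular":[0,0,0]},
    {"gripper":-0.6,"offset":[2.93,0.03,-0.68],"angular":[0,0,0]},
    {"gripper":-0.6,"offset":[3.41,0.03,-0.8],"angular":[0,0,0]},
    {"gripper":-0.6,"offset":[3.9,0.03,-0.92],"angular":[0,0,0]},
    {"gripper":-0.6,"offset":[4.38,0.03,-1.04],"angular":[0,0,0]},
    {"gripper":-0.6,"offset":[4.86,0.03,-1.16],"angular":[0,0,0]},
    {"gripper":-0.6,"offset":[4.86,0.03,-1.16],"angular":[0,0,0]}
  ]
}}

```text
time: 11.88
position: [0.4913, 0.2047, 0.3227]
ee_rot: [0.075, 0.783, 0.096, -0.61]
wrist_force: [-1.7, 0.6, -5.4]
gripper_width: 0.0355
```

```bash
cat > meas.py <<'E'
from rel import *
from workcell import r
def go(tag,foot_guess):
    s=r.state();k=r.camera_params("wrist");p,d=r.camera("wrist");cv2.imwrite(f"pics/{tag}.png",p[:,:,::-1])
    print(s['time'],s['position'],s['wrist_force'],s['torque'],s['gripper_width'])
    W,g,RL=rel(p,d,k);L=(W-np.array([.5553,.221,.0896]))@RL*1000
    reg=np.zeros(g.shape,bool);reg[60:330,200:440]=1
    for n,m in(("plate",reg&(np.abs(L[...,2]+26.5)<3)&(L[...,0]<39.5)),("foot",reg&(np.abs(L[...,2]-foot_guess)<3)&(L[...,0]<30.5))):
        m&=(np.abs(L[...,1])<48)&(L[...,0]>0)
        P=L[m]
        if len(P)<50: print(n,len(P));continue
        c,nn,e=plane(P);print(n,len(P),"tilt",np.degrees(nn[:2]),"z",c,(c@nn)/nn[2],"xmax",np.percentile(P[:,0],99),"y",np.percentile(P[:,1],[.5,99.5]),np.percentile(P[:,1],[.5,99.5]).mean())
    return L,g
E
python3 -c "
from meas import *
go('d1',2)"
```

```text
11.875 [0.49132719 0.20473516 0.32269915] [-1.65852449  0.62516068 -5.43331265] [-0.09729626  0.3335693  -0.02607394] 0.035468808023167986
plate 3611 tilt [-0.49020956  0.19597734] z [ 29.84903169  -2.47250786 -26.62615486] -26.890004631737074 xmax 39.35849918521549 y [-40.77431941  36.43193356] -2.171192923783245
foot 3069 tilt [0.05710564 0.03869744] z [20.84823205 -1.53913742  2.14163802] 2.1613775520561918 xmax 30.35709100132007 y [-33.30993665  30.27880166] -1.515567493509499
```

View pics/d1.png

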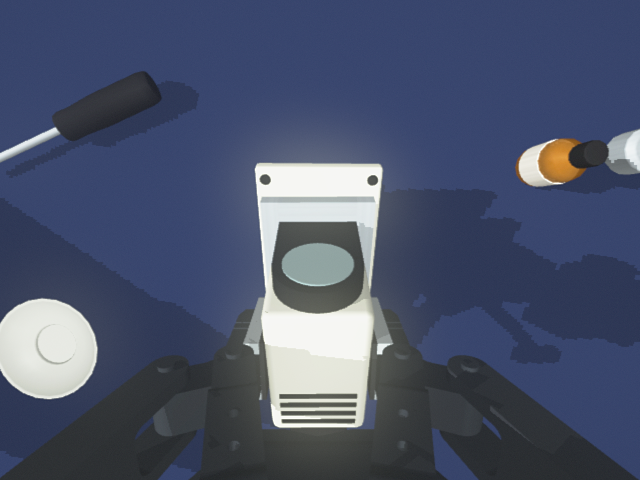

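The ball is inside the mouth and contact force is negligible (under 2 N). About 21 mm of gap remains.

Call:
{"api": "servo_tool", "payload": {
  "plan": [
    {"gripper":-0.6,"offset":[0.39,0.04,-0.1],"angular":[0,0,0]},
    {"gripper":-0.6,"offset":[0.78,0.04,-0.19],"angular":[0,0,0]},
    {"gripper":-0.6,"offset":[1.16,0.04,-0.29],"angular":[0,0,0]},
    {"gripper":-0.6,"offset":[1.45,0.04,-0.36],"angular":[0,0,0]},
    {"gripper":-0.6,"offset":[1.65,0.04,-0.41],"angular":[0,0,0]},
    {"gripper":-0.6,"offset":[1.75,0.04,-0.44],"angular":[0,0,0]},
    {"gripper":-0.6,"offset":[1.75,0.04,-0.44],"angular":[0,0,0]}
  ]
}}

```text
time: 12.8
position: [0.4997, 0.2064, 0.3072]
ee_rot: [0.075, 0.783, 0.096, -0.61]
wrist_force: [0.1, 0.2, -6.4]
gripper_width: 0.0351
```

```bash
python3 -c "
from meas import *
go('d2',-16)
p,d=r.camera('scene');cv2.imwrite('pics/d2s.png',cv2.resize(p[130:250,310:430,::-1],None,fx=5,fy=5,interpolation=cv2.INTER_CUBIC))"
```

```text
12.8 [0.49969859 0.20641397 0.3071635 ] [ 0.13402299  0.21615291 -6.359018  ] [-0.13000402  0.32564253 -0.04235761] 0.035058872935100155
plate 2876 tilt [-0.09580198  0.24288251] z [ 30.15243765  -2.3851478  -26.61188269] -26.67241087875201 xmax 39.3705728208234 y [-40.77955533  36.64335297] -2.068101179705682
foot 2992 tilt [-0.00514713  0.01517762] z [ 20.92133837  -1.81144231 -15.61038693] -15.612746233662826 xmax 30.335003608484097 y [-33.66986607  29.92620518] -1.8718304446150693
```

View pics/d2s.png

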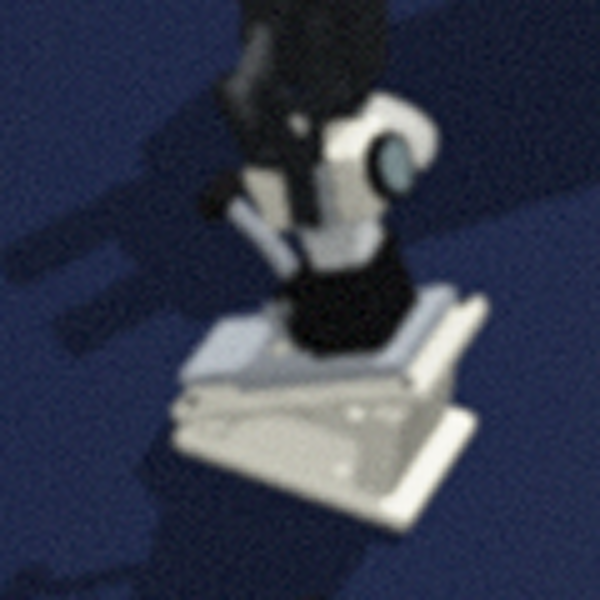

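The lamp is seated on the stud and its foot is about 3 mm above the face. I'll ease it down.

Call:
{"api": "servo_tool", "payload": {
  "plan": [
    {"gripper":-0.6,"offset":[0.1,0,-0.02],"angular":[0,0,0]},
    {"gripper":-0.6,"offset":[0.19,0,-0.05],"angular":[0,0,0]},
    {"gripper":-0.6,"offset":[0.25,0,-0.06],"angular":[0,0,0]},
    {"gripper":-0.6,"offset":[0.25,0,-0.06],"angular":[0,0,0]}
  ]
}}

```text
time: 13.4
position: [0.5008, 0.2067, 0.3049]
ee_rot: [0.075, 0.783, 0.096, -0.61]
wrist_force: [0.1, 0.3, -5.7]
gripper_width: 0.0354
```

```bash
python3 -c "
from meas import *
go('d3',-18)"
```

```text
13.4 [0.50083776 0.20670516 0.3048584 ] [ 0.07898584  0.33080725 -5.67316797] [-0.01453439  0.31681176  0.03835935] 0.03538183233563039
plate 2987 tilt [-0.32201     0.19893752] z [ 29.83556307  -2.43968025 -26.55012777] -26.726282353068896 xmax 39.412125720541276 y [-40.71026294  36.59025797] -2.0600024855631958
foot 3056 tilt [0.07424822 0.0167386 ] z [ 20.94725142  -1.89757889 -18.16827753] -18.141686840354726 xmax 30.36111194142223 y [-33.71649767  29.88503768] -1.915729994149114
```

Call:
{"api": "servo_tool", "payload": {
  "plan": [
    {"gripper":-0.6,"offset":[0.03,0,-0.01],"angular":[0,0,0]},
    {"gripper":-0.6,"offset":[0.05,0,-0.01],"angular":[0,0,0]},
    {"gripper":-0.6,"offset":[0.05,0,-0.01],"angular":[0,0,0]}
  ]
}}

```text
time: 13.82
position: [0.501, 0.2068, 0.3047]
ee_rot: [0.075, 0.783, 0.096, -0.61]
wrist_force: [-2.0, -0.2, -1.6]
gripper_width: 0.0354
```

```bash
python3 -c "
from meas import *
go('d4',-18)"
```

```text
13.825 [0.50104328 0.20676951 0.30470459] [-2.02280112 -0.18151055 -1.56348538] [-0.23320615  0.60560098 -0.0539184 ] 0.03538857211548973
plate 3009 tilt [-0.27432422  0.19881162] z [ 29.88514525  -2.41925792 -26.56000155] -26.71148474048565 xmax 39.42251724059178 y [-40.79182238  36.57265893] -2.1095817266984547
foot 3059 tilt [0.15212951 0.0007387 ] z [ 20.92680532  -1.76013424 -18.35828468] -18.302743140442647 xmax 30.327892549620532 y [-33.68416562  29.89294494] -1.8956103390739578
```

Contact is made: the force change is about 4.6 N, so the slope now carries the lamp. Release and back off.

Call:
{"api": "servo_tool", "payload": {
  "plan": [
    {"gripper":-0.05,"offset":[0,0,0],"angular":[0,0,0]},
    {"gripper":0.3,"offset":[0,0,0],"angular":[0,0,0]},
    {"gripper":0.6,"offset":[0,0,0],"angular":[0,0,0]},
    {"gripper":0.6,"offset":[-2,0,0],"angular":[0,0,0]},
    {"gripper":0.6,"offset":[-5,0,0],"angular":[0,0,0]},
    {"gripper":0.6,"offset":[-9,0,0],"angular":[0,0,0]},
    {"gripper":0.6,"offset":[-12,0,0],"angular":[0,0,0]},
    {"gripper":0.6,"offset":[-12,0,0],"angular":[0,0,0]},
    {"gripper":0.6,"offset":[-12,0,0],"angular":[0,0,0]}
  ]
}}

```text
time: 15.0
position: [0.4724, 0.1997, 0.4202]
ee_rot: [0.075, 0.783, 0.096, -0.61]
wrist_force: [0.3, 0.6, -0.6]
gripper_width: 0.0682
```

```bash
python3 -c "
from meas import *
L,g=go('e1',-18)
s=r.state();print(s['joint_pos'])
k=r.camera_params('wrist')
print([(np.round(x['point'],4),round(x['p'],2)) for x in r.recognise('wrist','knob')])
for m in r.cut_out('wrist','knob')[:2]:
    P=L[m['pixels']];P=P[~np.isnan(P[:,0])];print(len(P),np.percentile(P,[2,50,98],axis=0))
p,d=r.camera('scene');np.savez('e1s.npz',p=p,d=d);cv2.imwrite('pics/e1s.png',cv2.resize(p[130:250,310:430,::-1],None,fx=5,fy=5,interpolation=cv2.INTER_CUBIC))"
```

```text
15.0 [0.47243567 0.19968124 0.42021013] [ 0.30071213  0.57548683 -0.62859421] [ 0.00310458  0.09811227 -0.06247201] 0.06817642133531672
plate 1378 tilt [-0.25265239  0.27619108] z [ 29.15710264  -2.20754996 -26.56466312] -26.703879086613803 xmax 39.40507135251368 y [-40.96395595  36.55987898] -2.202038483177102
foot 1323 tilt [-0.30880977  0.32722261] z [ 20.67443112  -2.17199629 -18.57480043] -18.698638715973846 xmax 30.37859154620189 y [-33.93886953  29.69222546] -2.1233220338387113
[ 0.38537571  0.19775439  1.92705445 -0.05018829  0.77514442  1.74310996]
[(array([0.4865, 0.2023, 0.1299]), 0.98)]
699 [[-52.42406772 -13.8648951   56.06205797]
 [-41.49337721  -1.72171168  68.84010743]
 [-38.84490553   9.71725811  71.84695723]]
8746 [[-49.13197364 -32.16826456 -22.04895857]
 [ 20.1065104   -1.72805682  79.26246573]
 [ 49.71989036  28.01853975  83.37745393]]
```

View pics/e1.png

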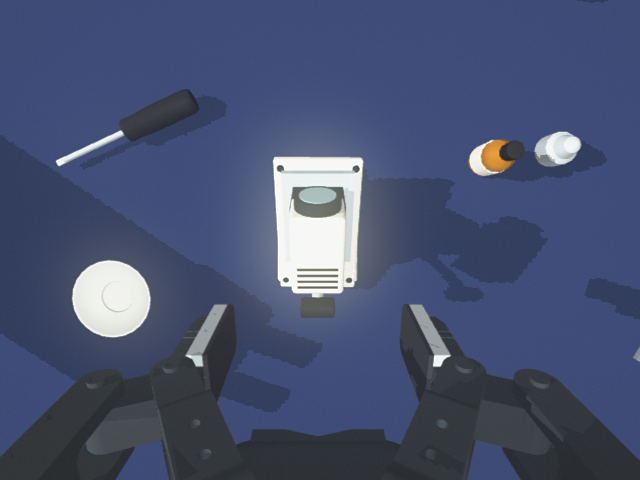

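View pics/e1s.png

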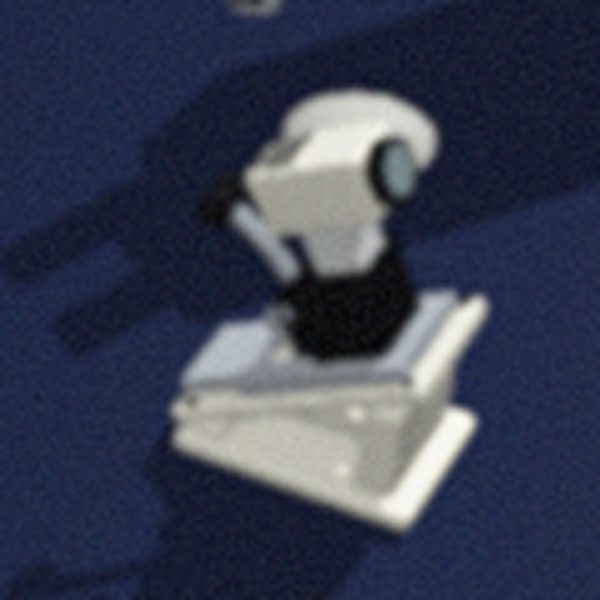

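The lamp sits flush and stays put. The foot plane is 8.0 mm above the face, its lateral offset is 0.1 mm, and the raised knob is at (318,307). Before pressing the handle, I'll check wrist joint room by fitting the arm's kinematics.

```bash
cat > kin.py <<'E'
from h import *
from scipy.optimize import least_squares
S=[([-1.161,.4238,1.6307,0,1.0886],[.2598,-.5681,.4039],[-.1499,-.6908,-.1510,.6910]),
([-.42164,.3679,1.85385,0,.91993],[.49874,-.2107,.35475],[.1,-.7,.1,.7]),
([-.4232,.61386,1.90871,0,.6176],[.49978,-.21206,.2052],[-.1006,.70036,-.10097,-.6994]),
([-.38907,.66246,1.44698,-.026,1.27314],[.64397,-.25454,.31725],[.112,-.61,.088,.78]),
([-.39128,.56112,1.44522,-.026,1.37886],[.62805,-.24971,.39051],[.112,-.609,.088,.78]),
([.38791,.26942,1.98054,-.059,.65174],[.46832,.19928,.36646],[.076,.782,.096,-.611]),
([.38538,.19775,1.92705,-.05,.77514],[.47244,.19968,.42021],[.075,.783,.096,-.61])]
def wc(pos,q,d):
    q=np.array(q);q=q/np.linalg.norm(q);x=Rq(q)[:,0];w=np.array(pos)-d*x;return np.hypot(w[0],w[1]),w[2]
def fk(q2,q3,P): d,h,e,L1,L2,o=P;return e+L1*np.sin(q2)+L2*np.sin(q2+q3+o),h+L1*np.cos(q2)+L2*np.cos(q2+q3+o)
def res(P):
    o=[]
    for q,p,e in S:
        a=wc(p,e,P[0]);b=fk(q[1],q[2],P);o+=[a[0]-b[0],a[1]-b[1]]
    return np.array(o)
P=least_squares(res,[.1,.3,0,.45,.43,0]).x
if __name__=="__main__":print(P,np.abs(res(P)).max(),res(P))
def ik(pos,Rt):
    w=np.array(pos)-P[0]*Rt[:,0];r_=np.hypot(w[0],w[1])
    s=least_squares(lambda q:np.array(fk(q[0],q[1],P))-[r_,w[2]],[.4,1.9]).x
    tilt=np.arctan2(np.hypot(*Rt[:2,0])*np.sign(Rt[:2,0]@w[:2]),-Rt[2,0])
    return s,np.pi-tilt-s.sum()
E
python3 - <<'E'
from kin import *
print(P,np.abs(res(P)).max())
ball=np.array([.5553,.221,.0896]);RL=Rlamp(14,28)
for t in(8,14,18):
  Rt=RL@Rtool_in_lamp(t)
  for kn in((-47.5,-.8,63.5),(-85.5,-.8,16)):
    k=ball+RL@np.array(kn)/1000
    print(t,kn,k,ik(k-.162*Rt[:,0],Rt))
E
```

```text
[ 1.28045059e-01  3.12131472e-01 -4.15235600e-04  5.64194436e-01
  4.91242832e-01  1.58767457e-01] 0.0002758601895069823
8 (-47.5, -0.8, 63.5) [0.48587341 0.20286552 0.12336727] (array([0.38182844, 2.13914561]), np.float64(0.27155275516741373))
8 (-85.5, -0.8, 16) [0.47495553 0.20014338 0.06358734] (array([0.50603337, 2.17799938]), np.float64(0.10849405234846587))
14 (-47.5, -0.8, 63.5) [0.48587341 0.20286552 0.12336727] (array([0.39458429, 2.07593124]), np.float64(0.42673103119543043))
14 (-85.5, -0.8, 16) [0.47495553 0.20014338 0.06358734] (array([0.50795653, 2.11673072]), np.float64(0.2725593112328082))
18 (-47.5, -0.8, 63.5) [0.48587341 0.20286552 0.12336727] (array([0.40825559, 2.03302079]), np.float64(0.5257833469408091))
18 (-85.5, -0.8, 16) [0.47495553 0.20014338 0.06358734] (array([0.51535373, 2.07462502]), np.float64(0.3770809758719902))
```

```bash
python3 - <<'E'
from kin import *
from workcell import r
ball=np.array([.5553,.221,.0896]);RL=Rlamp(14,28);Rt=RL@Rtool_in_lamp(14);s=r.state()
k=ball+RL@np.array([-.0472,-.0008,.0635])
print(s['position'],cmd(s,k-.05*Rt[:,0],Rt,.161),cmd(s,k,Rt,.161))
E
```

```text
[0.47257015 0.19968673 0.41960081] (array([7.97, 0.  , 5.81]), array([ 0.0004,  0.0001, -0.0012])) (array([12.97, -0.  ,  5.81]), array([ 0.0004,  0.0001, -0.0012]))
```

Call:
{"api": "servo_tool", "payload": {
  "plan": [
    {"gripper":0.3,"offset":[2,0,3],"angular":[0,0,0]},
    {"gripper":0.3,"offset":[4,0,5.8],"angular":[0,0,0]},
    {"gripper":0.3,"offset":[8,0,5.8],"angular":[0,0,0]},
    {"gripper":0.3,"offset":[11,0,5.8],"angular":[0,0,0]},
    {"gripper":0.3,"offset":[12.5,0,5.8],"angular":[0,0,0]},
    {"gripper":0.3,"offset":[13,0,5.8],"angular":[0,0,0]},
    {"gripper":0.3,"offset":[13,0,5.8],"angular":[0,0,0]}
  ],
  "grip_force": 20
}}

```text
time: 16.08
position: [0.449, 0.1937, 0.2808]
ee_rot: [0.075, 0.783, 0.096, -0.61]
wrist_force: [-0.8, 0.8, 0.8]
gripper_width: 0.0555
```

```bash
python3 -c "
from meas import *
L,g=go('f1',-18)
p,d=r.camera('scene');cv2.imwrite('pics/f1s.png',cv2.resize(p[130:250,310:430,::-1],None,fx=5,fy=5,interpolation=cv2.INTER_CUBIC))"
```

```text
16.075 [0.44898029 0.1937443  0.28080133] [-0.8177986   0.76454159  0.81975115] [-0.055569    0.11241721  0.00737851] 0.05551574893113207
plate 1429 tilt [-0.85849865  0.2369763 ] z [ 29.70814749  -4.74700663 -26.62248139] -27.087307081102914 xmax 39.462859537230216 y [-40.96891154  36.6642656 ] -2.152322968324796
foot 243 tilt [-2.389287    0.24063396] z [ 27.04769948  -5.1772293  -18.6160175 ] -19.766686276774486 xmax 30.442206876694556 y [-33.93099881  30.14471857] -1.8931401160249859
```

View pics/f1.png

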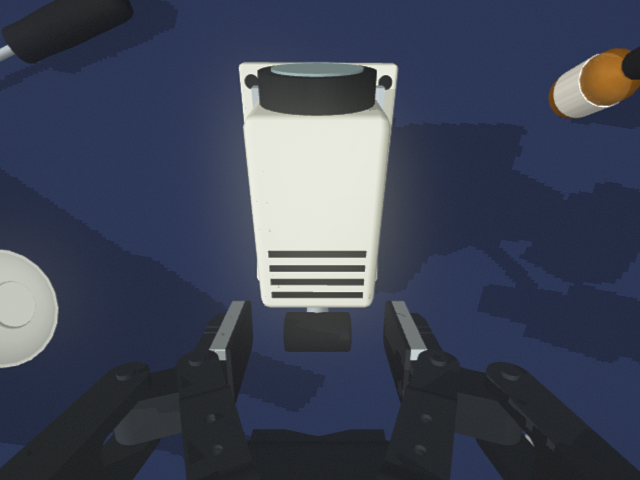

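View pics/f1s.png

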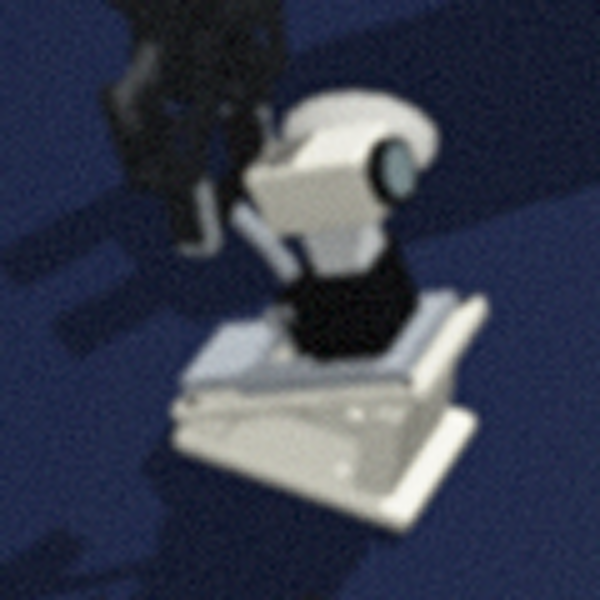

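The knob at (318,332) is centred between the pads. Closing.

Call:
{"api": "servo_tool", "payload": {
  "plan": [
    {"gripper":-0.2,"offset":[0,0,0],"angular":[0,0,0]},
    {"gripper":-0.4,"offset":[0,0,0],"angular":[0,0,0]},
    {"gripper":-0.7,"offset":[0,0,0],"angular":[0,0,0]},
    {"gripper":-0.7,"offset":[0,0,0],"angular":[0,0,0]}
  ],
  "grip_force": 20
}}

```text
time: 16.68
position: [0.4486, 0.1937, 0.2808]
ee_rot: [0.075, 0.783, 0.096, -0.61]
wrist_force: [-3.4, 1.1, 4.5]
gripper_width: 0.0254
```

```bash
python3 - <<'E'
from kin import *
from workcell import r
s=r.state();print(s['time'],s['position'],s['wrist_force'],s['torque'],s['gripper_width'])
p,d=r.camera('wrist');cv2.imwrite('pics/f2.png',p[:,:,::-1])
ball=np.array([.5553,.221,.0896]);RL=Rlamp(14,28)
print("161 pt in L", RL.T@(s['position']+.161*Rq(s['ee_rot'])[:,0]-ball)*1000)
A=Rtool_in_lamp(14).T
ph0=69
for ph in(63,56,49,42,35,28,21,14,10,7.7,6.7):
    f=lambda a:59.54*np.array([-np.cos(np.radians(a)),0,np.sin(np.radians(a))])
    print(ph,np.round(A@(f(ph)-f(ph0))/10,2))
E
```

```text
16.675 [0.44862343 0.19371775 0.28075563] [-3.41410878  1.11460908  4.48313938] [0.0799354  0.47970309 0.08631506] 0.025440509993205813
161 pt in L [-46.14114209  -0.78772605  64.18444744]
63 [0.38 0.   0.49]
56 [0.89 0.   1.01]
49 [1.46 0.   1.46]
42 [2.08 0.   1.84]
35 [2.74 0.   2.14]
28 [3.44 0.   2.36]
21 [4.15 0.   2.49]
14 [4.88 0.   2.54]
10 [5.29 0.   2.52]
7.7 [5.53 0.   2.5 ]
6.7 [5.63 0.   2.49]
```

View pics/f2.png

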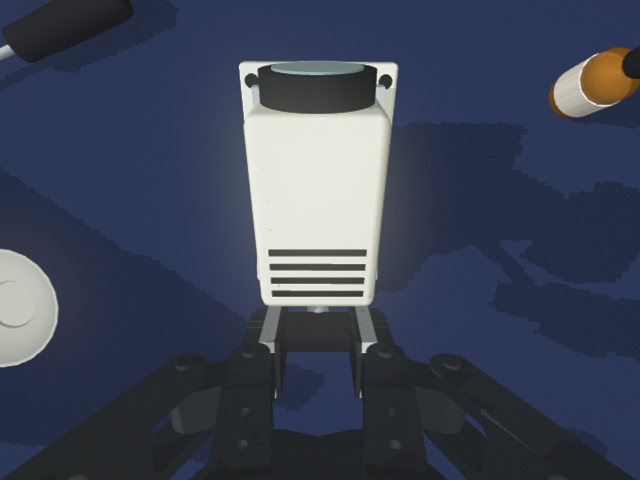

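Call:
{"api": "servo_tool", "payload": {
  "plan": [
    {"gripper":-0.7,"offset":[0.18,0,0.25],"angular":[0,0,0]},
    {"gripper":-0.7,"offset":[0.38,0,0.49],"angular":[0,0,0]},
    {"gripper":-0.7,"offset":[0.89,0,1.01],"angular":[0,0,0]},
    {"gripper":-0.7,"offset":[1.46,0,1.46],"angular":[0,0,0]},
    {"gripper":-0.7,"offset":[2.08,0,1.84],"angular":[0,0,0]},
    {"gripper":-0.7,"offset":[2.74,0,2.14],"angular":[0,0,0]},
    {"gripper":-0.7,"offset":[3.44,0,2.36],"angular":[0,0,0]},
    {"gripper":-0.7,"offset":[3.44,0,2.36],"angular":[0,0,0]}
  ]
}}

```text
time: 17.73
position: [0.4344, 0.1899, 0.2405]
ee_rot: [0.076, 0.782, 0.096, -0.611]
wrist_force: [-4.1, 1.2, -2.1]
gripper_width: 0.0252
```

```bash
python3 - <<'E'
from meas import *
L,g=go('g1',-18)
s=r.state();print(s['joint_pos'])
ball=np.array([.5553,.221,.0896]);RL=Rlamp(14,28)
print("161 pt in L", RL.T@(s['position']+.161*Rq(s['ee_rot'])[:,0]-ball)*1000, RL.T@s['wrist_force'])
p,d=r.camera('scene');cv2.imwrite('pics/g1s.png',cv2.resize(p[130:250,310:430,::-1],None,fx=5,fy=5,interpolation=cv2.INTER_CUBIC))
E
```

```text
17.725 [0.43439074 0.18994448 0.24052492] [-4.13437568  1.1800273  -2.10329083] [-0.03683294  0.76439773  0.11110393] 0.025244411192942157
plate 0
foot 0
[ 0.39730011  0.46235982  2.11816714 -0.12075828  0.32193669  1.8333058 ]
161 pt in L [-78.21953059  -1.12492016  35.86573856] [-3.77406839  2.16556473 -0.25650097]
```

View pics/g1s.png

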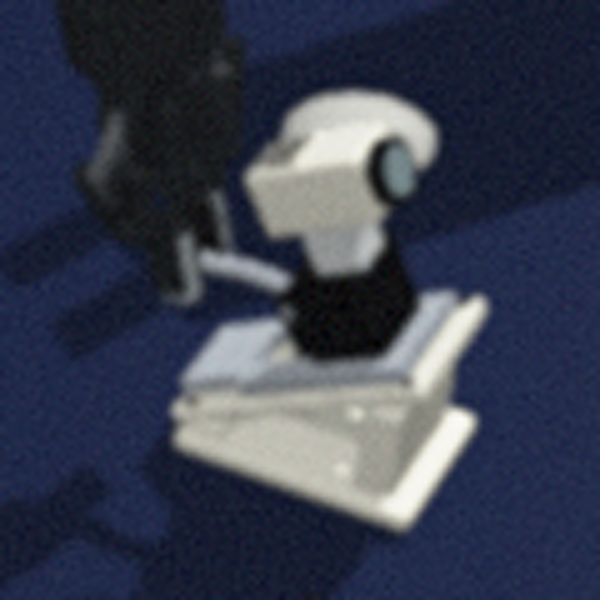

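View pics/g1.png

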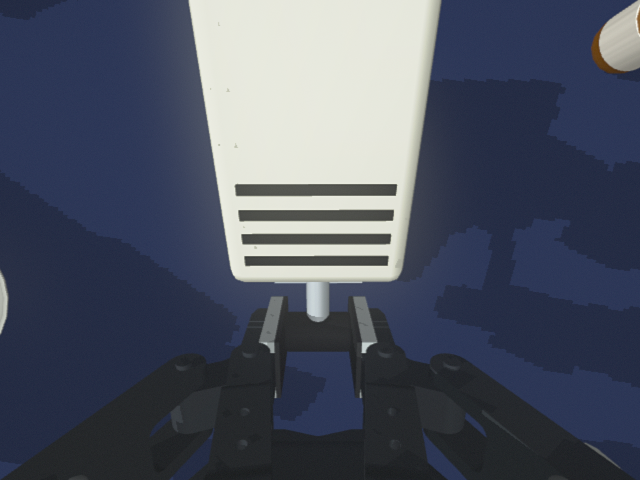

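Call:
{"api": "servo_tool", "payload": {
  "plan": [
    {"gripper":-0.7,"offset":[0.35,0,0.08],"angular":[0,0,0]},
    {"gripper":-0.7,"offset":[0.71,0,0.13],"angular":[0,0,0]},
    {"gripper":-0.7,"offset":[1.08,0,0.16],"angular":[0,0,0]},
    {"gripper":-0.7,"offset":[1.44,0,0.18],"angular":[0,0,0]},
    {"gripper":-0.7,"offset":[1.7,0,0.17],"angular":[0,0,0]},
    {"gripper":-0.7,"offset":[1.9,0,0.16],"angular":[0,0,0]},
    {"gripper":-0.7,"offset":[2.05,0,0.14],"angular":[0,0,0]},
    {"gripper":-0.7,"offset":[2.05,0,0.14],"angular":[0,0,0]}
  ]
}}

```text
time: 18.82
position: [0.4379, 0.1907, 0.221]
ee_rot: [0.076, 0.782, 0.096, -0.611]
wrist_force: [-4.0, 0.0, -3.3]
gripper_width: 0.0259
```

```bash
cat > st.py <<'E'
from meas import *
s=r.state();ball=np.array([.5553,.221,.0896]);RL=Rlamp(14,28)
print(s['time'],s['position'],s['gripper_width'],s['joint_pos'])
print("161 pt in L", RL.T@(s['position']+.161*Rq(s['ee_rot'])[:,0]-ball)*1000,"F in L", RL.T@s['wrist_force'])
E
python3 st.py
```

```text
18.825 [0.43785081 0.1907445  0.22098774] 0.025892372212607248 [ 0.39604032  0.50815513  2.11487372 -0.13773347  0.27924575  1.85000681]
161 pt in L [-84.29305366  -1.14395538  16.71418215] F in L [-4.95173567  0.97055938 -1.10400243]
```

Call:
{"api": "servo_tool", "payload": {
  "plan": [
    {"gripper":-0.7,"offset":[0.1,0,-0.02],"angular":[0,0,0]},
    {"gripper":-0.7,"offset":[0.2,0,-0.04],"angular":[0,0,0]},
    {"gripper":-0.7,"offset":[0.2,0,-0.04],"angular":[0,0,0]}
  ]
}}

```text
time: 19.2
position: [0.4383, 0.1908, 0.2198]
ee_rot: [0.076, 0.782, 0.096, -0.611]
wrist_force: [-10.7, -2.1, 10.4]
gripper_width: 0.0255
```

```bash
python3 st.py
```

```text
19.2 [0.43833979 0.19084244 0.21977329] 0.025519308491486353 [ 0.39584959  0.51120376  2.11398694 -0.13891169  0.27724753  1.85106351]
161 pt in L [-84.44326062  -1.18674661  15.41300049] F in L [-4.75667278  0.51519577 14.27708363]
```

The handle has hit its stop: 14 N at z = 15.4 mm, where 16 mm is fully down. Opening and backing away uphill-clear.

Call:
{"api": "servo_tool", "payload": {
  "plan": [
    {"gripper":-0.2,"offset":[0.1,0,0],"angular":[0,0,0]},
    {"gripper":0.1,"offset":[0.1,0,0],"angular":[0,0,0]},
    {"gripper":0.5,"offset":[0,0,0],"angular":[0,0,0]},
    {"gripper":0.5,"offset":[-2,0,0.6],"angular":[0,0,0]},
    {"gripper":0.5,"offset":[-5,0,1.4],"angular":[0,0,0]},
    {"gripper":0.5,"offset":[-9,0,2.2],"angular":[0,0,0]},
    {"gripper":0.5,"offset":[-13,0,2.2],"angular":[0,0,0]},
    {"gripper":0.5,"offset":[-17,0,0],"angular":[0,0,0]},
    {"gripper":0.5,"offset":[-17,0,0],"angular":[0,0,0]},
    {"gripper":0.5,"offset":[-17,0,0],"angular":[0,0,0]}
  ]
}}

```text
time: 20.45
position: [0.3986, 0.1812, 0.384]
ee_rot: [0.075, 0.783, 0.096, -0.61]
wrist_force: [-0.3, -0.4, 0.1]
gripper_width: 0.0641
```

```bash
python3 - <<'E'
from meas import *
L,g=go('i1',-18)
for m in r.cut_out('wrist','knob')[:1]:
    P=L[m['pixels']];P=P[~np.isnan(P[:,0])];print(len(P),np.percentile(P,[2,50,98],axis=0))
p,d=r.camera('scene');np.savez('i1s.npz',p=p,d=d);cv2.imwrite('pics/i1s.png',cv2.resize(p[130:250,310:430,::-1],None,fx=5,fy=5,interpolation=cv2.INTER_CUBIC))
E
```

```text
20.45 [0.39861359 0.18115819 0.3840243 ] [-0.34788413 -0.35801005  0.08538589] [-0.06889914  0.14755782 -0.01452342] 0.06405263564499633
plate 813 tilt [-0.80955292  0.23680496] z [ 19.59418441  -2.67093225 -26.60038874] -26.888312341722475 xmax 33.42374862415 y [-41.0901946   36.62476774] -2.2327134268220448
foot 620 tilt [0.13825713 0.25953729] z [ 15.95330968  -4.37949227 -18.57037334] -18.55171522474091 xmax 30.065984387985317 y [-34.09120234  29.86480635] -2.1131979926426503
1033 [[-91.19745276 -14.13658999  13.43260515]
 [-78.63487905  -2.62003383  19.69494262]
 [-45.79765214   9.63181129  23.64618186]]
```

View pics/i1.png

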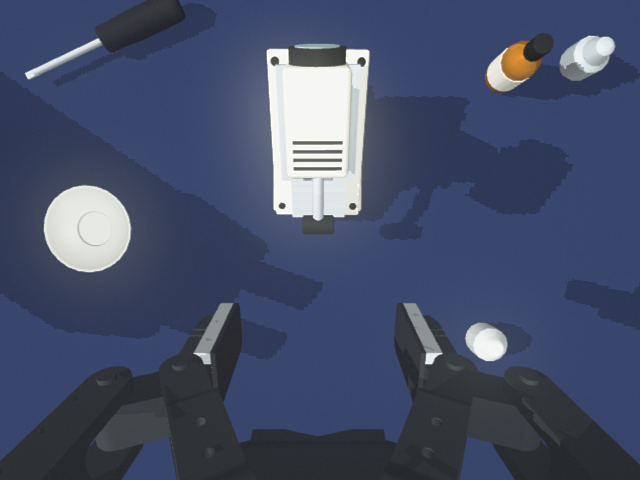

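View pics/i1s.png

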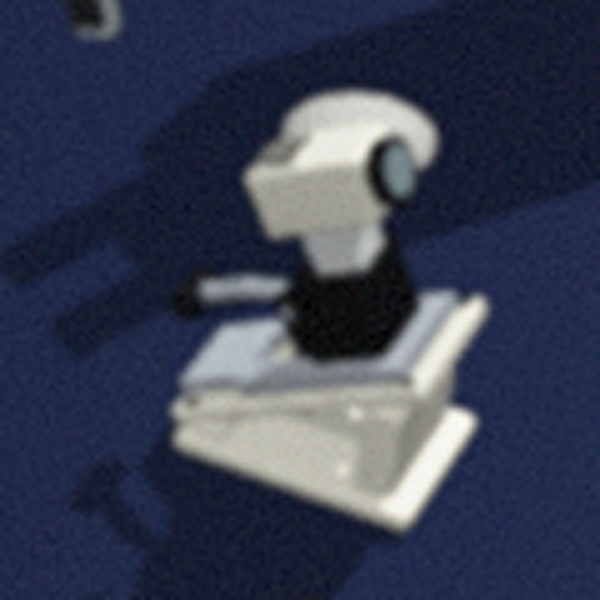

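```bash
python3 - <<'E'
from meas import *
L,g=go('i2',-18)
reg=np.zeros(g.shape,bool);reg[205:245,295:345]=1
m=reg&(L[...,2]>5)&(L[...,0]<-74)&(g<330);P=L[m];print(m.sum(),np.percentile(P,[2,50,98],axis=0))
s=least=None
from scipy.optimize import least_squares
Q=P[np.abs(P[:,1]+2.2)<12][:,[0,2]]
f=least_squares(lambda c:np.hypot(Q[:,0]-c[0],Q[:,1]-c[1])-8,[-85,16],loss='soft_l1');print("knob axis x,z",f.x,np.abs(f.fun).mean())
E
```

```text
20.6 [0.39838385 0.18110013 0.38300943] [-0.3328851   0.26272149 -0.39031941] [-0.02878164  0.1116848   0.01036181] 0.06435096542671755
plate 718 tilt [-0.5102202   0.21434239] z [ 17.71112878  -2.75324412 -26.70813279] -26.876158458293467 xmax 31.864825560818144 y [-41.1260964   36.62618854] -2.2499539298403946
foot 630 tilt [0.1567855  0.20967953] z [ 16.11648978  -4.27399721 -18.609966  ] -18.58150527650679 xmax 30.351885868519172 y [-34.0598645   29.89423297] -2.0828157653093875
547 [[-92.01246069 -14.99086504  14.96477641]
 [-83.0660301   -1.98525593  21.90175624]
 [-78.10282926  10.17131351  23.99081974]]
knob axis x,z [-86.18315257  15.16929846] 0.4998476283613085
```

The knob axis sits 41.8 mm above the foot's underside (42 mm is fully down). The lamp hasn't moved and the gripper is clear, so I'm handing in.

```bash
python3 -c "
from workcell import r
print(r.hand_in(), r.state()['time'])"
```

```text
the job is handed in; nothing more can be done
the job is handed in; nothing more can be done
```

The lamp is mounted on the pedestal with its foot flush on the slope and the handle locked down. I handed it in at about 20.6 s of the 72 s allowed; no verdict is reported.

**What I did**
- I pinched the knob and led the handle up to about 1.07 rad, with the lamp staying seated in the tray.
- I gripped the housing, lifted the lamp, and lined it up over the stud using the wrist camera.
- I lowered it until the slope took its weight; the force on the wrist changed by only about 5 N.
- I let go of the lamp, led the knob down its arc to its stop, then opened the gripper and backed off. The push at the stop reached about 14 N, the hardest push in the job.

**Last checks** (wrist camera)

| Check | Measured | Wanted |
|---|---|---|
| Foot's top above the pedestal face | about 8.2 mm | 8 mm |
| Foot off-centre to the plate, sideways | about 0.15 mm | 0 |
| Knob axis above the foot's underside | 41.8 mm | 42 mm (handle fully down) |
| Knob off-centre to the foot, sideways | about 0.3 mm | 0 (pointing straight downhill) |

- The gripper was open and the wrist force was near zero at the end, so the robot was touching nothing.
- No check failed. The wrist camera sat about 2 mm off the robot's own coordinates, so I aligned lamp and pedestal within that one camera.
- I did not measure the bystanders again at the end. The arm never went near them, and those visible in the last pictures looked undisturbed.

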